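Build a press-pack stack on a heat sink

TASK

First free the ceramic puck from the ratchet clamp: lift the pawl, then slide the clamp bar fully back and leave it there. Then build the power stack on the raised land of the big dark heat sink, from the bottom up in this order: copper plate, ceramic puck, small finned heat sink; each one flat, upright and centred on the one below, with the long sides of the plate and of the small sink parallel to the long side of the big sink. Leave the relay and the capacitor standing where they are.

Things in the scene. Friction and masses are not known exactly. Their poses are not given: they have to be found in the camera images.
- base_sink: Big dark finned heat sink, fixed: 90 (x) x 130 (y, its long side) x 33 mm high, with a bare aluminium land 56 (x) x 82 (y) mm raised 4 mm in the middle of its top. Origin at the centre of its underside, z up; the land's surface, where the stack is built, is 33 mm above it. In the far row, left or right (it changes places with the clamp).
- plate: Copper plate, loose: a plain block 44 (x) x 70 (y) x 15 (z) mm, 0.3 to 0.5 kg. Origin at the centre of its underside, y along its long side. Lies flat on the bench in the near row.
- puck: Loose ribbed white ceramic puck, 48 mm across, 26 high, flat steel faces 40 mm across; about 0.2 kg, same either way up. Origin: centre of underside. Starts in the clamp on an anvil 30 mm wide, 20 mm above the bench, between two jaws (tops at 44 mm, 0.5 mm play) along the clamp's axis; grasp it across that axis, where only the clamp's 8 mm high foot lies below the fingers.
- top_sink: Small finned heat sink, loose: bare aluminium, 48 (x) x 60 (y) x 32 (z) mm, six upright fins running along y on an 8 mm base, the outer fins flush with the sides; about 0.15 kg. Origin at the centre of its underside; fins point up. Stands on the bench in the near row.
- pawl (a joint): Hinge of the clamp's pawl, rad: 0 down (its tooth stops the bar from going back), 1.1 fully lifted. Above about 0.35 the bar is free. Its hinge is stiff (about 2 N to lift at the tab): it stays where it is left.
- pawl_tab (a point): Centre of the pawl's black upright tab, 18 (x) x 12 (y) x 26 mm, 67 mm above the bench when down; the bar below it tops at 36 mm. Pinch across y, swing up and towards -x. Pawl down: x points along the clamp's axis to the puck (centre 57 mm ahead), z up; the frame turns with the pawl about y. The hinge line, parallel to y, is 43 mm behind (-x) and 17 mm below this point in this frame.
- bar (a joint): Slide of the clamp bar, m: 0 closed on the puck, 0.035 fully back. About 3 N to move once the pawl is up; it stays where it is left.
- bar_grip (a point): On the axis of the black upright round post at the rear end of the clamp bar, 14 mm thick, its top 85 mm above the bench; this point is 15 mm below the top. x axis along the clamp's axis towards the puck (135 mm ahead when closed), z up. The bar and post slide back along -x.
- relay: Bystander, loose: blue relay on a grey socket, 28 (x) x 62 (y) x 62 mm high. Origin at the centre of its underside. Leave it where it stands.
- capacitor: Bystander, loose: black capacitor can standing upright, 35 mm across, 54 mm high with its two terminals. Origin at the centre of its underside. Leave it where it stands.
There are look-alikes about, which are no part of the job. What is shaped like the part that bears pawl but blue or green is not meant.

How it is judged:
By the outcome, as a careful person would: the job done as asked, in the order asked, and still so for the second after the job is handed in, with the robot touching nothing.
It also fails if it takes over 115 s, if anything falls off the work surface, if the arm or the gripper's body presses on something with over 40 N, if the wrist force passes 120 N, or if a joint passes its speed limit or range.

ROBOT

A 6-joint arm with a two-finger parallel gripper is mounted at the origin on the work surface. World frame = base frame: x ahead of the robot, y to its left, z up, the work surface at z = 0. Lengths are in m, angles in rad, forces in N, time in s.
With the tool pointing down it reaches from about 0.35 to 0.875 m from the base axis. Payload 15.5 kg.
Tool frame: the origin (TCP) lies midway between the tips of the shut fingers; the grasp point (between the pads) lies 19 mm behind it (env.grasp_offset is the distance from the TCP to the grasp point, in m); z points along the fingers, y is the line along which they close (so a half turn about z gives the same grasp; the last joint's range is limited). The gripper opens to 85 mm and grips with 20 to 120 N. Pads are 22 mm wide; open, the fingers measure 114 mm over their backs; the gripper's body (76 mm by 85 mm) begins 54 mm behind the grasp point. The pads swing forward as they close: fully open they stand 13 mm farther back than shut.
Start: joints at [-1.429, 0.494, 1.345, -0, 1.302, -0.096], TCP at [0.147, -0.607, 0.231] pointing down, gripper open.
Joint ranges: [-2.91, 2.91], [-0.82, 2.16], [0.22, 2.67], [-1.22, 4.37], [0.12, 2.79], [-3.08, 3.08]. Speed limits (rad/s): [1.89, 1.89, 2.57, 3.01, 3.01, 3.01].

INTERFACE

Orientations are given as a unit quaternion [w, x, y, z].
In Python, from workcell import observe, cams, ticket, env gives the robot as it stands. The module is installed in compiled form; this text tells all that it offers.
- The arm moves only by the tool arm_command, never from a script. Its argument "commands" is a list of rows, each an object of numbers: "rx", "ry", "rz": the turn, a rotation vector about the tool's x, y, z in rad; "tx", "ty", "tz": the shift along the tool's x, y, z in cm; "gripper": the gripper's target within -1 to 1 (shut at 1, half-way at 0, fully open at -1). In form: [{"rx": .., "ry": .., "rz": .., "tx": .., "ty": .., "tz": .., "gripper": ..}, ...]. A call has 1 to 12 rows; each row shifts and turns the commanded pose from where the row before left it, along the tool's axes as they then stand; what a row does not reach is not made up. A row lasts 1/10 s, in which the tool goes at most 50 mm and 8.59 degrees, less where a joint would pass 70% of its speed; a pose out of reach is approached as far as the arm can. A call with a gripper value outside its range is refused whole. The fingers move at their own pace and stop on an object; the grip force is fixed at half the most. Time passes only in rows, so rows that do not move let the fingers close. It gives the time, the measured TCP pose, the force, the opening and the grip force at its end, in the units of the state.
- observe(): the state, without advancing time (a new reading comes with each control period).
- cams.camera(name): name is "side" or "top" or "wrist"; returns a dict with "image" (420x560x3 uint8, blue, green, red), "vfov" (degrees; the focal length in pixels is half the picture's height over the tangent of half this angle, whatever the lens; pixels are square), "cx", "cy" (the principal point, pixels), "xyz" and "attitude" of the camera in the world; the wrist camera has in their place "T_tool_cam" (4x4, takes a point from camera to tool coordinates, whose origin is the TCP and whose axes are the flange's). Camera axes: x right, y down, z forward; pixel columns grow to the right and rows downward; lengths in m; the calibration is good to about 2 mm. The wrist camera is an equidistant fisheye: a pixel r from the principal point sees the ray r / f radians off the axis. A picture is of the moment at which its call begins: read the wrist's pose just before it. There is no depth.
- ticket.hand_in(): hands the job in; it is judged then, once.
The state is a dict: "time_s": time; "joint_positions": joint angles; "joint_vel": joint speeds; "tau": joint torques, N m; "eef_pos": TCP position; "tcp_rot": TCP orientation; "ft_force": force on the tool from outside, world axes, zero at the start; "torque": the same for the moment, N m; "finger_gap": finger opening in m; "grasp_force": force on a finger pad.
Only numpy, scipy, OpenCV 4.12 (cv2) and the standard library are available. Lean on these libraries where they do the work, as an engineer would, in place of code of your own. Each camera call takes 0.05 s, during which the arm holds its last target. There are 200 camera calls.

## Working session

There is one attempt and no reset: what is moved stays moved. The work goes in short steps, Python scripts to look and compute and a tool call to move; the robot and the scene stay as the last step left them, time stands still between calls to the robot, and variables do not carry over. Pictures are saved under pics/ and viewed, at most 14 in all, crops included, and the job is handed in when it is done.

Besides the shell and the picture viewer there is one more tool, called after "Call:" by a JSON object that holds its "name" and its "arguments", one argument or row to a line. arm_command: Moves the arm, as the interface text tells. Its arguments: {"type":"object","properties":{"commands":{"type":"array","items":{"type":"object","properties":{"rx":{"type":"number"},"ry":{"type":"number"},"rz":{"type":"number"},"tx":{"type":"number"},"ty":{"type":"number"},"tz":{"type":"number"},"gripper":{"type":"number"}}}}},"required":["commands"]}

```bash
mkdir -p pics; ls; python3 - <<'E'
from workcell import observe,cams,env
import cv2
print(observe()); print(env.grasp_offset)
for n in("top","side","wrist"):
    c=cams.camera(n); cv2.imwrite(f"pics/{n}0.png",c["image"]); print(n,{k:v for k,v in c.items() if k!="image"})
E
```

```text
pics
{'time_s': 0.0, 'joint_positions': array([-1.42846254e+00,  4.94185950e-01,  1.34613382e+00,  5.49020287e-06,
        1.30248544e+00, -9.55125558e-02]), 'joint_vel': array([-0.00025961, -0.00068178, -0.00048443, -0.00103801, -0.00110471,
        0.00106251]), 'tau': array([ 1.85934623e-04, -8.82151151e+01, -3.83869350e+01, -1.67483495e-05,
        1.01380062e-02, -1.16329099e-05]), 'eef_pos': array([ 0.14720277, -0.60705105,  0.23069762]), 'tcp_rot': array([-6.06173631e-04,  9.92936874e-01,  1.18642307e-01, -1.15463249e-05]), 'ft_force': array([-0.14959687,  0.85357964, -0.29115209]), 'torque': array([-0.00453921,  0.04778025, -0.01479675]), 'grasp_force': 0.0, 'finger_gap': 0.08542825546087382}
0.0187
top {'vfov': 44.94749123250841, 'cx': 272.7399072252026, 'cy': 204.47332601938206, 'xyz': array([ 0.38061818, -0.08719708,  1.42386274]), 'attitude': array([-0.02388534,  0.71415436, -0.69936393,  0.01741058])}
side {'vfov': 43.84130386050784, 'cx': 280.1566917106236, 'cy': 203.29309421704068, 'xyz': array([ 0.11267373, -1.22758706,  0.76325678]), 'attitude': array([-0.50057804,  0.85435019, -0.1144885 ,  0.07999852])}
wrist {'vfov': 65.70646984690485, 'cx': 281.3947970195747, 'cy': 208.37428874582443, 'T_tool_cam': array([[-3.79023432e-04, -9.64759334e-01, -2.63133585e-01,
         6.63112742e-02],
       [ 9.99999927e-01, -3.76613955e-04, -5.95954918e-05,
         1.08573159e-03],
       [-4.16044730e-05, -2.63133588e-01,  9.64759407e-01,
        -1.43592432e-01],
       [ 0.00000000e+00,  0.00000000e+00,  0.00000000e+00,
         1.00000000e+00]])}
```

View pics/top0.png

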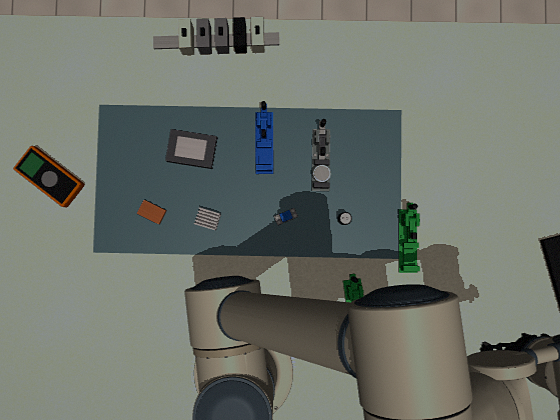

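View pics/side0.png

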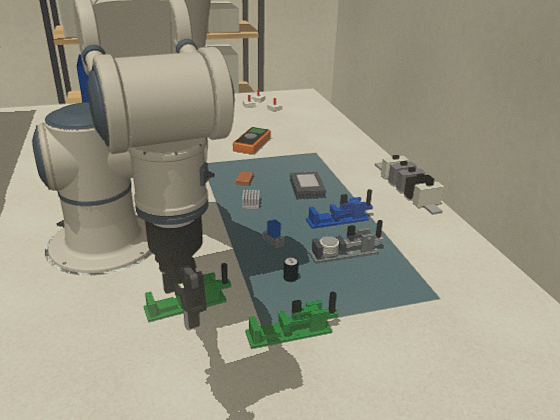

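Top view: the candidates for the clamp are grey (321,155), blue (263,140), and green (408,235) and (352,288). I choose grey: black pawl tab about (322,128), post about (321,122), puck (321,173). Base sink (191,148), plate (151,211), top sink (207,217), relay (285,216), capacitor (344,217).

```bash
cat > h.py <<'E'
import numpy as np, cv2
from scipy.spatial.transform import Rotation as R
from workcell import observe,cams
def rot(q): return R.from_quat(np.roll(q,-1))
def pose():
    s=observe(); return s["eef_pos"],rot(s["tcp_rot"]),s
def snap(n,save=None):
    p,r,_=pose(); c=cams.camera(n)
    if n=="wrist":
        T=c["T_tool_cam"]; c["o"]=p+r.apply(T[:3,3]); c["Rm"]=r.as_matrix()@T[:3,:3]
    else: c["o"]=c["xyz"]; c["Rm"]=rot(c["attitude"]).as_matrix()
    c["f"]=210/np.tan(np.radians(c["vfov"])/2); c["n"]=n
    if save: cv2.imwrite(f"pics/{save}.png",c["image"])
    return c
def ray(c,uv):
    d=np.atleast_2d(np.array(uv,float))-[c["cx"],c["cy"]]; r=np.linalg.norm(d,axis=1,keepdims=True)+1e-9
    if c["n"]=="wrist": v=np.hstack([d/r*np.sin(r/c["f"]),np.cos(r/c["f"])])
    else: v=np.hstack([d/c["f"],np.ones_like(r)])
    return v@c["Rm"].T
def onz(c,uv,z):
    d=ray(c,uv); return c["o"]+d*((z-c["o"][2])/d[:,2])[:,None]
def proj(c,P):
    v=(np.atleast_2d(P)-c["o"])@c["Rm"]
    if c["n"]=="wrist":
        rr=np.linalg.norm(v[:,:2],axis=1,keepdims=True); k=np.arctan2(rr,v[:,2:])/rr
        return v[:,:2]*k*c["f"]+[c["cx"],c["cy"]]
    return v[:,:2]/v[:,2:]*c["f"]+[c["cx"],c["cy"]]
def flat(c,ctr,z,half=.08,ppm=3000):
    """image resampled on plane z: rows = -x, cols = -y (like top view), centre ctr"""
    n=int(2*half*ppm); g=(np.arange(n)+.5)/ppm-half
    X,Y=np.meshgrid(ctr[0]-g,ctr[1]-g,indexing="ij")
    uv=proj(c,np.stack([X,Y,np.full_like(X,z)],-1).reshape(-1,3)).astype(np.float32).reshape(n,n,2)
    return cv2.remap(c["image"],uv,None,cv2.INTER_LINEAR)
def st():
    p,r,s=pose(); x=r.as_matrix()[:,0]; print("t",round(s["time_s"],2),"p",p.round(4),"yaw",np.arctan2(x[1],x[0]).round(4),"zt",r.as_matrix()[:,2].round(3),"F",s["ft_force"].round(1),"gap",round(s["finger_gap"],4),"gf",round(s["grasp_force"],1),"j",s["joint_positions"].round(2))
def go(xyz,yaw=0):
    """delta to target in tool cm (after turning to yaw), and rz"""
    p,r,_=pose(); x=r.as_matrix()[:,0]; y0=np.arctan2(x[1],x[0]); d=np.array(xyz)-p
    c,s=np.cos(yaw),np.sin(yaw); print("rz",round(y0-yaw,3),"tx",round(100*(c*d[0]+s*d[1]),2),"ty",round(100*(s*d[0]-c*d[1]),2),"tz",round(-100*d[2],2))
E
python3 - <<'E'
from h import *
c=snap("top")
for n,uv,z in[("puck",(321,173),.046),("post",(321,122),.085),("base",(191,148),.033),("plate",(151,211),.015),("tsink",(207,217),.032),("relay",(285,216),.062),("cap",(344,217),.054),("blueclamp",(263,140),.04)]: print(n,onz(c,uv,z)[0].round(3))
im=c["image"]; cv2.imwrite("pics/crop.png",cv2.resize(im[90:260,120:370],None,fx=3.2,fy=3.2,interpolation=cv2.INTER_CUBIC)); st()
E
```

```text
puck [ 0.55  -0.203  0.046]
post [ 0.682 -0.198  0.085]
base [0.614 0.156 0.033]
plate [0.438 0.265 0.015]
tsink [0.424 0.106 0.032]
relay [ 0.43  -0.107  0.062]
cap [ 0.431 -0.267  0.054]
blueclamp [ 0.639 -0.043  0.04 ]
t 0.2 p [ 0.1472 -0.6072  0.2309] yaw 0.2378 zt [-0.     0.001 -1.   ] F [-0.2 -0.8 -0.4] gap 0.0853 gf 0.0 j [-1.43  0.49  1.35 -0.    1.3  -0.1 ]
```

View pics/crop.png

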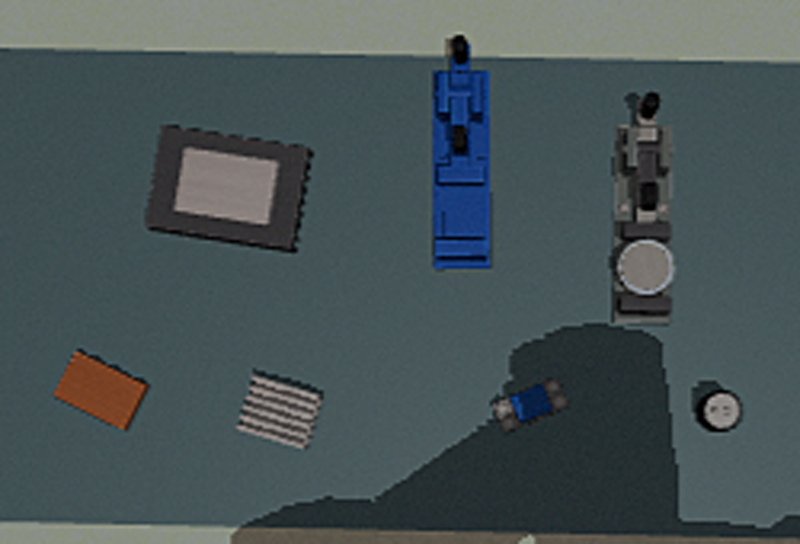

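Crop: the grey clamp's tab is at crop (649,193), post (648,103) and puck (645,267). It is unpainted, so the choice is confirmed. Next I move above it for a close look.

Call:
{"name": "arm_command", "arguments": {
  "commands": [
    {"rz":0.119,"tz":-2},
    {"rz":0.119,"tz":-2},
    {"tx":3.4,"ty":-2.9,"tz":-0.2},
    {"tx":3.4,"ty":-2.9,"tz":-0.2},
    {"tx":3.4,"ty":-2.9,"tz":-0.2},
    {"tx":3.4,"ty":-2.9,"tz":-0.2},
    {"tx":3.4,"ty":-2.9,"tz":-0.2},
    {"tx":3.4,"ty":-2.9,"tz":-0.2},
    {"tx":3.4,"ty":-2.9,"tz":-0.2},
    {"tx":3.4,"ty":-2.9,"tz":-0.2},
    {"tx":3.4,"ty":-2.9,"tz":-0.2},
    {"tx":3.4,"ty":-2.9,"tz":-0.2}
  ]
}}

```text
invalid input
```

Call:
{"name": "arm_command", "arguments": {
  "commands": [
    {"tx":3.4,"ty":-2.9,"tz":-0.2},
    {"tx":3.4,"ty":-2.9,"tz":-0.2},
    {"tx":3.4,"ty":-2.9,"tz":-0.2},
    {"tx":3.4,"ty":-2.9,"tz":-0.2},
    {},
    {}
  ]
}}

```text
invalid input
```

```bash
python3 - <<'E'
from h import *
st(); c=snap("wrist","w1"); g=flat(c,(.61,-.2),.08,.13,3000); cv2.imwrite("pics/w1f.png",g[:600+180,90:690][:600] if 0 else cv2.resize(g,(600,600)))
E
```

```text
t 0.2 p [ 0.1472 -0.6072  0.2309] yaw 0.2378 zt [-0.     0.001 -1.   ] F [-0.2 -0.8 -0.4] gap 0.0853 gf 0.0 j [-1.43  0.49  1.35 -0.    1.3  -0.1 ]
```

View pics/w1.png

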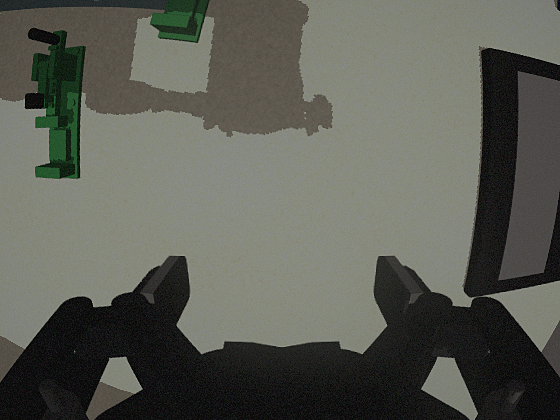

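Call:
{"name": "arm_command", "arguments": {
  "commands": [
    {"rx":0,"ry":0,"rz":0.119,"tx":0,"ty":0,"tz":-2,"gripper":-1},
    {"rx":0,"ry":0,"rz":0.119,"tx":0,"ty":0,"tz":-2,"gripper":-1},
    {"rx":0,"ry":0,"rz":0,"tx":3.4,"ty":-2.9,"tz":-0.2,"gripper":-1},
    {"rx":0,"ry":0,"rz":0,"tx":3.4,"ty":-2.9,"tz":-0.2,"gripper":-1},
    {"rx":0,"ry":0,"rz":0,"tx":3.4,"ty":-2.9,"tz":-0.2,"gripper":-1},
    {"rx":0,"ry":0,"rz":0,"tx":3.4,"ty":-2.9,"tz":-0.2,"gripper":-1},
    {"rx":0,"ry":0,"rz":0,"tx":3.4,"ty":-2.9,"tz":-0.2,"gripper":-1},
    {"rx":0,"ry":0,"rz":0,"tx":3.4,"ty":-2.9,"tz":-0.2,"gripper":-1},
    {"rx":0,"ry":0,"rz":0,"tx":3.4,"ty":-2.9,"tz":-0.2,"gripper":-1},
    {"rx":0,"ry":0,"rz":0,"tx":3.4,"ty":-2.9,"tz":-0.2,"gripper":-1},
    {"rx":0,"ry":0,"rz":0,"tx":3.4,"ty":-2.9,"tz":-0.2,"gripper":-1},
    {"rx":0,"ry":0,"rz":0,"tx":3.4,"ty":-2.9,"tz":-0.2,"gripper":-1}
  ]
}}

```text
time_s: 1.45
eef_pos: [0.4885, -0.316, 0.2914]
tcp_rot: [0.0, 1.0, -0.0, 0.0]
ft_force: [0.5, -0.7, 0.5]
finger_gap: 0.0856
grasp_force: 0.0
```

Call:
{"name": "arm_command", "arguments": {
  "commands": [
    {"rx":0,"ry":0,"rz":0,"tx":3.4,"ty":-2.9,"tz":-0.2,"gripper":-1},
    {"rx":0,"ry":0,"rz":0,"tx":3.4,"ty":-2.9,"tz":-0.2,"gripper":-1},
    {"rx":0,"ry":0,"rz":0,"tx":3.4,"ty":-2.9,"tz":-0.2,"gripper":-1},
    {"rx":0,"ry":0,"rz":0,"tx":3.4,"ty":-2.9,"tz":-0.2,"gripper":-1},
    {"rx":0,"ry":0,"rz":0,"tx":0,"ty":0,"tz":0,"gripper":-1},
    {"rx":0,"ry":0,"rz":0,"tx":0,"ty":0,"tz":0,"gripper":-1}
  ]
}}

```text
time_s: 2.05
eef_pos: [0.6236, -0.2007, 0.2988]
tcp_rot: [-0.0, 1.0, 0.001, -0.0]
ft_force: [-0.5, -1.1, -0.4]
finger_gap: 0.085
grasp_force: 0.0
```

```bash
python3 - <<'E'
from h import *
st(); c=snap("wrist","w2")
E
```

```text
t 2.05 p [ 0.6236 -0.2007  0.2988] yaw 0.0016 zt [-0.001  0.    -1.   ] F [-0.5 -1.1 -0.4] gap 0.085 gf 0.0 j [-0.4   0.49  1.17 -0.    1.49  1.17]
```

View pics/w2.png

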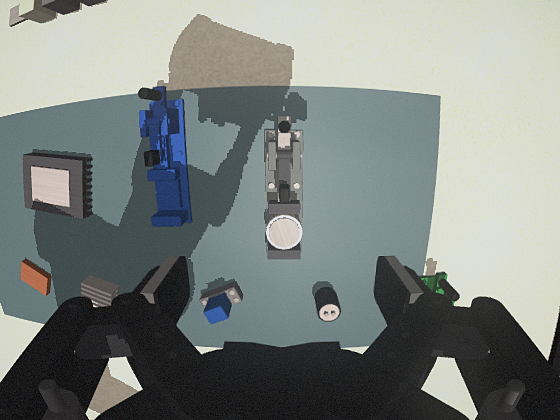

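Wrist view: the grey clamp has puck at about (284,231), tab about (284,188) and post about (285,127). Blue clamp on the left, base sink (57,185). I'll fit the puck and the post.

```bash
python3 - <<'E'
from h import *
st(); c=snap("wrist")
A=flat(c,(.56,-.2),.046,.06,4000); P=flat(c,(.675,-.2),.085,.06,4000); T=flat(c,(.60,-.2),.080,.06,4000)
cv2.imwrite("pics/m3.png",cv2.resize(np.hstack([A,T,P]),(0,0),fx=.55,fy=.55))
g=cv2.medianBlur(cv2.cvtColor(A,6),5)
m=(A.min(2)>120).astype(np.uint8); k=cv2.findContours(m,0,2)[0]; k=max(k,key=cv2.contourArea)
(cx,cy),r=cv2.minEnclosingCircle(cv2.convexHull(k)); print("puck",.56+.06-cy/4000,-.2+.06-cx/4000,r/4000)
def dark(I,ctr,name):
    m=(I.max(2)<40).astype(np.uint8); n,l,s,ce=cv2.connectedComponentsWithStats(m)
    for i in range(1,n):
        if s[i,4]>400: x,y,w,h,a=s[i]; print(name,"x",ctr[0]+.06-np.array([y+h,y])/4000,"y",ctr[1]+.06-np.array([x+w,x])/4000,a/16)
dark(P,(.675,-.2),"post"); dark(T,(.60,-.2),"tab")
E
```

```text
t 2.1 p [ 0.623  -0.2015  0.2989] yaw 0.0003 zt [-0.001  0.    -1.   ] F [ 0.1 -0.1 -0. ] gap 0.0853 gf 0.0 j [-0.4   0.49  1.17 -0.    1.49  1.17]
puck 0.5601250000000001 -0.19987500000000002 0.08467606353759766
```

View pics/m3.png

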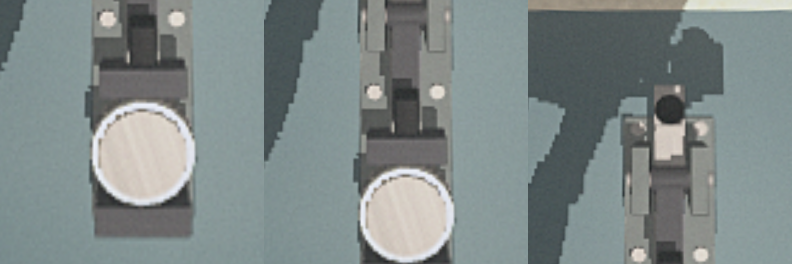

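Panels (2.2 px/mm): puck centre at panel pixel (143,154) gives (0.550,-0.205). Post at (142,108) gives (0.686,-0.2045). The tab lies at about (0.607,-0.2045), and the axis points along -x. I go down and pinch the tab.

Call:
{"name": "arm_command", "arguments": {
  "commands": [
    {"rx":0,"ry":0,"rz":0,"tx":-0.8,"ty":0.15,"tz":4,"gripper":-1},
    {"rx":0,"ry":0,"rz":0,"tx":-0.8,"ty":0.15,"tz":4,"gripper":-1},
    {"rx":0,"ry":0,"rz":0,"tx":0,"ty":0,"tz":4,"gripper":-1},
    {"rx":0,"ry":0,"rz":0,"tx":0,"ty":0,"tz":4,"gripper":-1},
    {"rx":0,"ry":0,"rz":0,"tx":0,"ty":0,"tz":4,"gripper":-1},
    {"rx":0,"ry":0,"rz":0,"tx":0,"ty":0,"tz":2.5,"gripper":-1},
    {"rx":0,"ry":0,"rz":0,"tx":0,"ty":0,"tz":1.6,"gripper":-1},
    {"rx":0,"ry":0,"rz":0,"tx":0,"ty":0,"tz":0.8,"gripper":-1},
    {"rx":0,"ry":0,"rz":0,"tx":0,"ty":0,"tz":0,"gripper":-1}
  ]
}}

```text
time_s: 3.05
eef_pos: [0.6064, -0.2051, 0.0498]
tcp_rot: [-0.0, 1.0, -0.001, -0.001]
ft_force: [0.3, 0.3, -1.0]
finger_gap: 0.0856
grasp_force: 0.0
```

Call:
{"name": "arm_command", "arguments": {
  "commands": [
    {"rx":0,"ry":0,"rz":0,"tx":0,"ty":0,"tz":0,"gripper":1},
    {"rx":0,"ry":0,"rz":0,"tx":0,"ty":0,"tz":0,"gripper":1},
    {"rx":0,"ry":0,"rz":0,"tx":0,"ty":0,"tz":0,"gripper":1},
    {"rx":0,"ry":0,"rz":0,"tx":0,"ty":0,"tz":0,"gripper":1},
    {"rx":0,"ry":0,"rz":0,"tx":0,"ty":0,"tz":0,"gripper":1},
    {"rx":0,"ry":0,"rz":0,"tx":0,"ty":0,"tz":0,"gripper":1},
    {"rx":0,"ry":0,"rz":0,"tx":0,"ty":0,"tz":0,"gripper":1},
    {"rx":0,"ry":0,"rz":0,"tx":0,"ty":0,"tz":0,"gripper":1}
  ]
}}

```text
time_s: 3.85
eef_pos: [0.6074, -0.2039, 0.0507]
tcp_rot: [-0.0, 1.0, -0.0, 0.0]
ft_force: [-0.3, 5.7, 5.6]
finger_gap: 0.0112
grasp_force: 58.6
```

```bash
python3 - <<'E'
from h import *
st(); c=snap("wrist","w3")
# arc moves: hinge in tool frame now; steps of pitch, sign so that gripper body leans to +x
p,r,s=pose(); H=np.array([.650,p[1],.050]); v=p-H
a=0
for k in range(8):
    a1=a+.08
    f=lambda a: H+R.from_rotvec([0,a,0]).apply(v)   # +y rotation: -x side goes up
    d=f(a1)-f(a); Rt=R.from_rotvec([0,a,0])*r
    print(k,(Rt.inv().apply(d)*100).round(2),f(a1).round(3)); a=a1
print("rotvec in tool",(r.inv().apply([0,.08,0])).round(3))
E
```

```text
t 3.85 p [ 0.6074 -0.2039  0.0507] yaw -0.0001 zt [ 0.     0.001 -1.   ] F [-0.3  5.7  5.6] gap 0.0112 gf 58.6 j [-0.42  0.72  1.47  0.    0.95  1.15]
0 [ 0.02 -0.   -0.34] [ 0.608 -0.204  0.054]
1 [ 0.02 -0.   -0.34] [ 0.608 -0.204  0.057]
2 [ 0.02 -0.   -0.34] [ 0.609 -0.204  0.061]
3 [ 0.02 -0.   -0.34] [ 0.61  -0.204  0.064]
4 [ 0.02 -0.   -0.34] [ 0.611 -0.204  0.067]
5 [ 0.02 -0.   -0.34] [ 0.613 -0.204  0.07 ]
6 [ 0.02 -0.   -0.34] [ 0.614 -0.204  0.073]
7 [ 0.02 -0.   -0.34] [ 0.616 -0.204  0.076]
rotvec in tool [-0.   -0.08  0.  ]
```

View pics/w3.png

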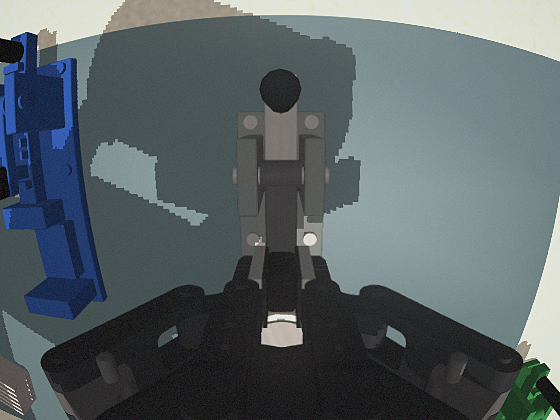

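The fingers hold the tab (gap 11 mm) at pixel (281,280), with the post at (280,90). I lift along the arc.

Call:
{"name": "arm_command", "arguments": {
  "commands": [
    {"rx":0,"ry":-0.08,"rz":0,"tx":0.02,"ty":0,"tz":-0.34,"gripper":1},
    {"rx":0,"ry":-0.08,"rz":0,"tx":0.02,"ty":0,"tz":-0.34,"gripper":1},
    {"rx":0,"ry":-0.08,"rz":0,"tx":0.02,"ty":0,"tz":-0.34,"gripper":1},
    {"rx":0,"ry":-0.08,"rz":0,"tx":0.02,"ty":0,"tz":-0.34,"gripper":1},
    {"rx":0,"ry":-0.08,"rz":0,"tx":0.02,"ty":0,"tz":-0.34,"gripper":1},
    {"rx":0,"ry":-0.08,"rz":0,"tx":0.02,"ty":0,"tz":-0.34,"gripper":1},
    {"rx":0,"ry":-0.08,"rz":0,"tx":0.02,"ty":0,"tz":-0.34,"gripper":1},
    {"rx":0,"ry":-0.08,"rz":0,"tx":0.02,"ty":0,"tz":-0.34,"gripper":1},
    {"rx":0,"ry":0,"rz":0,"tx":0,"ty":0,"tz":0,"gripper":1}
  ]
}}

```text
time_s: 4.8
eef_pos: [0.6156, -0.2039, 0.0751]
tcp_rot: [-0.0, 0.948, 0.0, -0.318]
ft_force: [-7.2, 3.8, 12.3]
finger_gap: 0.0115
grasp_force: 59.8
```

Call:
{"name": "arm_command", "arguments": {
  "commands": [
    {"rx":0,"ry":0,"rz":0,"tx":0,"ty":0,"tz":0,"gripper":-1},
    {"rx":0,"ry":0,"rz":0,"tx":0,"ty":0,"tz":0,"gripper":-1},
    {"rx":0,"ry":0,"rz":0,"tx":0,"ty":0,"tz":0,"gripper":-1},
    {"rx":0,"ry":0,"rz":0,"tx":0,"ty":0,"tz":0,"gripper":-1},
    {"rx":0,"ry":0,"rz":0,"tx":0,"ty":0,"tz":-2,"gripper":-1},
    {"rx":0,"ry":0,"rz":0,"tx":0,"ty":0,"tz":-4,"gripper":-1},
    {"rx":0,"ry":0,"rz":0,"tx":0,"ty":0,"tz":-4,"gripper":-1},
    {"rx":0,"ry":0.128,"rz":0,"tx":0,"ty":0,"tz":-2,"gripper":-1},
    {"rx":0,"ry":0.128,"rz":0,"tx":0,"ty":0,"tz":-2,"gripper":-1},
    {"rx":0,"ry":0.128,"rz":0,"tx":0,"ty":0,"tz":-2,"gripper":-1},
    {"rx":0,"ry":0.128,"rz":0,"tx":0,"ty":0,"tz":-2,"gripper":-1},
    {"rx":0,"ry":0.128,"rz":0,"tx":0,"ty":0,"tz":-2,"gripper":-1}
  ]
}}

```text
time_s: 6.0
eef_pos: [0.7133, -0.2046, 0.2487]
tcp_rot: [0.0, 1.0, -0.0, 0.003]
ft_force: [0.2, -0.5, 0.1]
finger_gap: 0.0858
grasp_force: 0.0
```

```bash
python3 - <<'E'
from h import *
st(); c=snap("wrist","w4"); st(); go((.686,-.2045,.055)); cv2.imwrite("pics/w4c.png",c["image"][:300,100:500])
E
```

```text
t 6.0 p [ 0.7133 -0.2046  0.2487] yaw -0.0005 zt [ 0.007 -0.001 -1.   ] F [ 0.2 -0.5  0.1] gap 0.0858 gf 0.0 j [-0.36  0.65  0.99  0.    1.49  1.21]
t 6.05 p [ 0.713  -0.2051  0.2531] yaw -0.0012 zt [ 0.019 -0.003 -1.   ] F [ 3.9 -2.8  7.7] gap 0.0857 gf 0.0 j [-0.36  0.64  1.    0.    1.48  1.21]
rz -0.001 tx -2.7 ty -0.06 tz 19.81
```

View pics/w4c.png

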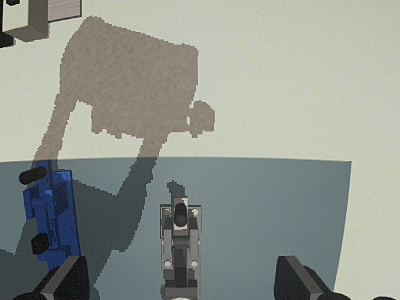

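The view shows the clamp with post at crop (181,215); the tab looks tilted back behind it. I descend onto the post, and the bar's motion will tell whether the pawl is up.

Call:
{"name": "arm_command", "arguments": {
  "commands": [
    {"rx":0,"ry":0,"rz":0,"tx":-1.35,"ty":0,"tz":2,"gripper":-1},
    {"rx":0,"ry":0,"rz":0,"tx":-1.35,"ty":0,"tz":2,"gripper":-1},
    {"rx":0,"ry":0,"rz":0,"tx":0,"ty":0,"tz":4,"gripper":-1},
    {"rx":0,"ry":0,"rz":0,"tx":0,"ty":0,"tz":4,"gripper":-1},
    {"rx":0,"ry":0,"rz":0,"tx":0,"ty":0,"tz":3.5,"gripper":-1},
    {"rx":0,"ry":0,"rz":0,"tx":0,"ty":0,"tz":2.5,"gripper":-1},
    {"rx":0,"ry":0,"rz":0,"tx":0,"ty":0,"tz":1.8,"gripper":-1},
    {"rx":0,"ry":0,"rz":0,"tx":0,"ty":0,"tz":0,"gripper":-1}
  ]
}}

```text
time_s: 6.85
eef_pos: [0.6841, -0.204, 0.0463]
tcp_rot: [-0.001, 1.0, -0.0, -0.002]
ft_force: [-0.9, 0.2, 0.2]
finger_gap: 0.0855
grasp_force: 0.0
```

Call:
{"name": "arm_command", "arguments": {
  "commands": [
    {"rx":0,"ry":0,"rz":0,"tx":0,"ty":0,"tz":0,"gripper":1},
    {"rx":0,"ry":0,"rz":0,"tx":0,"ty":0,"tz":0,"gripper":1},
    {"rx":0,"ry":0,"rz":0,"tx":0,"ty":0,"tz":0,"gripper":1},
    {"rx":0,"ry":0,"rz":0,"tx":0,"ty":0,"tz":0,"gripper":1},
    {"rx":0,"ry":0,"rz":0,"tx":0,"ty":0,"tz":0,"gripper":1},
    {"rx":0,"ry":0,"rz":0,"tx":0,"ty":0,"tz":0,"gripper":1},
    {"rx":0,"ry":0,"rz":0,"tx":0,"ty":0,"tz":0,"gripper":1},
    {"rx":0,"ry":0,"rz":0,"tx":0,"ty":0,"tz":0,"gripper":1}
  ]
}}

```text
time_s: 7.65
eef_pos: [0.6861, -0.2036, 0.0497]
tcp_rot: [-0.0, 1.0, -0.0, 0.0]
ft_force: [-0.8, 6.5, 7.3]
finger_gap: 0.0123
grasp_force: 58.3
```

Call:
{"name": "arm_command", "arguments": {
  "commands": [
    {"rx":0,"ry":0,"rz":0,"tx":0.3,"ty":0,"tz":0,"gripper":1},
    {"rx":0,"ry":0,"rz":0,"tx":0.3,"ty":0,"tz":0,"gripper":1},
    {"rx":0,"ry":0,"rz":0,"tx":0.3,"ty":0,"tz":0,"gripper":1},
    {"rx":0,"ry":0,"rz":0,"tx":0.3,"ty":0,"tz":0,"gripper":1}
  ]
}}

```text
time_s: 8.05
eef_pos: [0.6978, -0.2035, 0.0497]
tcp_rot: [-0.001, 1.0, 0.0, -0.0]
ft_force: [-2.5, 7.7, 8.9]
finger_gap: 0.0123
grasp_force: 58.4
```

Call:
{"name": "arm_command", "arguments": {
  "commands": [
    {"rx":0,"ry":0,"rz":0,"tx":0.5,"ty":0,"tz":0,"gripper":1},
    {"rx":0,"ry":0,"rz":0,"tx":0.5,"ty":0,"tz":0,"gripper":1},
    {"rx":0,"ry":0,"rz":0,"tx":0.5,"ty":0,"tz":0,"gripper":1},
    {"rx":0,"ry":0,"rz":0,"tx":0.5,"ty":0,"tz":0,"gripper":1},
    {"rx":0,"ry":0,"rz":0,"tx":0.2,"ty":0,"tz":0,"gripper":1},
    {"rx":0,"ry":0,"rz":0,"tx":0.1,"ty":0,"tz":0,"gripper":1},
    {"rx":0,"ry":0,"rz":0,"tx":0.1,"ty":0,"tz":0,"gripper":1}
  ]
}}

```text
time_s: 8.75
eef_pos: [0.7212, -0.2035, 0.0496]
tcp_rot: [-0.001, 1.0, 0.0, -0.001]
ft_force: [-11.2, 7.3, 13.9]
finger_gap: 0.0124
grasp_force: 58.7
```

Call:
{"name": "arm_command", "arguments": {
  "commands": [
    {"rx":0,"ry":0,"rz":0,"tx":0.1,"ty":0,"tz":0,"gripper":1},
    {"rx":0,"ry":0,"rz":0,"tx":0,"ty":0,"tz":0,"gripper":1}
  ]
}}

```text
time_s: 8.95
eef_pos: [0.7213, -0.2035, 0.0496]
tcp_rot: [-0.001, 1.0, 0.0, -0.002]
ft_force: [-13.4, 6.9, 14.9]
finger_gap: 0.0126
grasp_force: 59.2
```

Call:
{"name": "arm_command", "arguments": {
  "commands": [
    {"rx":0,"ry":0,"rz":0,"tx":0,"ty":0,"tz":0,"gripper":-1},
    {"rx":0,"ry":0,"rz":0,"tx":0,"ty":0,"tz":0,"gripper":-1},
    {"rx":0,"ry":0,"rz":0,"tx":0,"ty":0,"tz":0,"gripper":-1},
    {"rx":0,"ry":0,"rz":0,"tx":0,"ty":0,"tz":0,"gripper":-1},
    {"rx":0,"ry":0,"rz":0,"tx":0,"ty":0,"tz":-2,"gripper":-1},
    {"rx":0,"ry":0,"rz":0,"tx":0,"ty":0,"tz":-4,"gripper":-1},
    {"rx":0,"ry":0,"rz":0,"tx":0,"ty":0,"tz":-4.8,"gripper":-1},
    {"rx":0,"ry":0,"rz":0,"tx":0,"ty":0,"tz":-4.8,"gripper":-1},
    {"rx":0,"ry":0,"rz":0,"tx":0,"ty":0,"tz":-4.8,"gripper":-1},
    {"rx":0,"ry":0,"rz":0,"tx":0,"ty":0,"tz":-4.6,"gripper":-1},
    {"rx":0,"ry":0,"rz":0,"tx":-2.7,"ty":-3.7,"tz":0,"gripper":-1},
    {"rx":0,"ry":0,"rz":0,"tx":-2.7,"ty":-3.7,"tz":0,"gripper":-1}
  ]
}}

```text
time_s: 10.15
eef_pos: [0.6692, -0.1307, 0.3005]
tcp_rot: [0.001, 1.0, -0.001, 0.002]
ft_force: [1.1, 0.4, -0.9]
finger_gap: 0.0856
grasp_force: 0.0
```

Call:
{"name": "arm_command", "arguments": {
  "commands": [
    {"rx":0,"ry":0,"rz":0,"tx":-2.7,"ty":-3.7,"tz":0,"gripper":-1},
    {"rx":0,"ry":0,"rz":0,"tx":-2.7,"ty":-3.7,"tz":0,"gripper":-1},
    {"rx":0,"ry":0,"rz":0,"tx":-2.7,"ty":-3.7,"tz":0,"gripper":-1},
    {"rx":0,"ry":0,"rz":0,"tx":-2.7,"ty":-3.7,"tz":0,"gripper":-1},
    {"rx":0,"ry":0,"rz":0,"tx":-2.7,"ty":-3.7,"tz":0,"gripper":-1},
    {"rx":0,"ry":0,"rz":0,"tx":-2.7,"ty":-3.7,"tz":0,"gripper":-1},
    {"rx":0,"ry":0,"rz":0,"tx":-2.7,"ty":-3.7,"tz":0,"gripper":-1},
    {"rx":0,"ry":0,"rz":0,"tx":-2.7,"ty":-3.7,"tz":0,"gripper":-1},
    {"rx":0,"ry":0,"rz":0,"tx":0,"ty":0,"tz":0,"gripper":-1},
    {"rx":0,"ry":0,"rz":0,"tx":0,"ty":0,"tz":0,"gripper":-1}
  ]
}}

```text
time_s: 11.15
eef_pos: [0.4526, 0.1662, 0.2993]
tcp_rot: [0.0, 1.0, 0.001, 0.0]
ft_force: [0.4, -0.8, -0.3]
finger_gap: 0.0856
grasp_force: 0.0
```

```bash
python3 - <<'E'
from h import *
st(); c=snap("wrist","w5")
A=flat(c,(.614,.156),.033,.09,2800); B=flat(c,(.438,.265),.015,.06,2800); T=flat(c,(.424,.106),.032,.06,2800)
cv2.imwrite("pics/m5.png",np.hstack([cv2.resize(x,(260,260)) for x in(A,B,T)])); np.savez("w5.npz",**{k:c[k] for k in("image","o","Rm","f","cx","cy","n")})
E
```

```text
t 11.15 p [0.4526 0.1662 0.2993] yaw 0.0019 zt [ 0.001 -0.    -1.   ] F [ 0.4 -0.8 -0.3] gap 0.0856 gf 0.0 j [ 0.23  0.22  1.58 -0.    1.34  1.8 ]
```

View pics/w5.png

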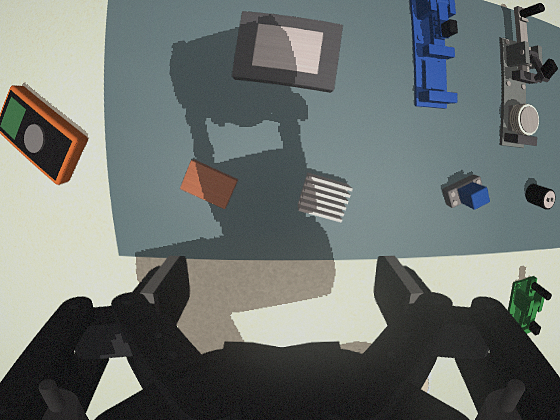

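View pics/m5.png

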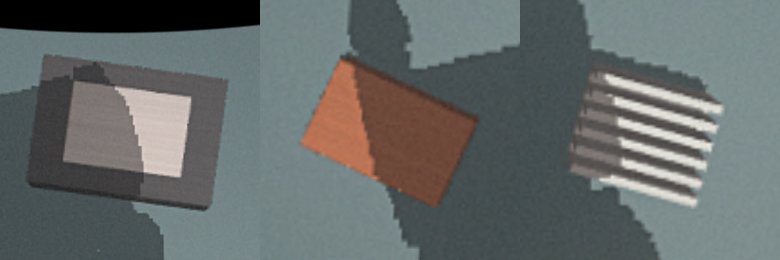

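The view shows base sink land corners in panel 1 at (74,81), (191,97), (183,177), (63,162). Plate top corners are at (343,59), (475,123), (440,207), (302,143). The top sink is at (645,137), fins running along its long side, with corners about (592,67), (722,107), (696,205), (571,175). In w5 the pawl is lifted and the bar is back at (525,60). I refine these corners.

```bash
cat > q.py <<'E'
from h import *
def quad(c,ctr,z,half,pts,win=6):
    I=flat(c,ctr,z,half,4000); s=8000*half/260
    g=cv2.GaussianBlur(cv2.cvtColor(I,6),(0,0),2)
    p=cv2.cornerSubPix(g,(np.array(pts,np.float32)*s).reshape(-1,1,2),(win,win),(-1,-1),(3,50,.01)).reshape(-1,2)
    W=np.stack([ctr[0]+half-p[:,1]/4000,ctr[1]+half-p[:,0]/4000],1)
    e=W-np.roll(W,-1,0); L=np.linalg.norm(e,axis=1)
    v=e[0]-e[2]; yaw=-np.arctan2(v[0],v[1]); v2=e[1]-e[3]  # long sides e0,e2
    print("ctr",W.mean(0).round(4),"L",L.round(4),"yaw long",yaw.round(4),"yaw short",np.arctan2(v2[1],v2[0]).round(4),"moved",np.abs(p/s-pts).max().round(1)); return W.mean(0),yaw
E
python3 - <<'E'
from q import *
d=np.load("w5.npz"); c={k:d[k] for k in d}; c["n"]="wrist"
quad(c,(.614,.156),.033,.09,[(74,81),(191,97),(183,177),(63,162)])
quad(c,(.438,.265),.015,.06,[(83,59),(215,123),(180,207),(42,143)])
quad(c,(.424,.106),.032,.06,[(72,67),(202,107),(176,205),(51,175)])
c=snap("top"); I=c["image"][:,:,:]
m=cv2.inRange(cv2.cvtColor(I,40),(3,110,60),(20,255,255)); m[:,:120]=0; m[250:]=0;m[:195]=0
k=max(cv2.findContours(m,0,2)[0],key=cv2.contourArea); w=onz(c,k[:,0].astype(float),.015)[:,:2].astype(np.float32); print("top plate",cv2.minAreaRect(w))
E
```

```text
ctr [0.6147 0.1576] L [0.0813 0.0558 0.0838 0.0558] yaw long -0.1323 yaw short -0.1156 moved 1.0
ctr [0.4364 0.2647] L [0.0677 0.042  0.0688 0.0434] yaw long -0.4406 yaw short -0.4081 moved 2.5
ctr [0.4201 0.1082] L [0.0628 0.0468 0.0593 0.0508] yaw long -0.2679 yaw short -0.2243 moved 0.0
top plate ((0.4174102246761322, 0.26778534054756165), (0.02034628763794899, 0.007008661050349474), 72.88307189941406)
```

Call:
{"name": "arm_command", "arguments": {
  "commands": [
    {"rx":0,"ry":0,"rz":-0.142,"tx":0,"ty":0,"tz":0,"gripper":-1},
    {"rx":0,"ry":0,"rz":-0.142,"tx":0,"ty":0,"tz":0,"gripper":-1},
    {"rx":0,"ry":0,"rz":-0.142,"tx":0,"ty":0,"tz":0,"gripper":-1},
    {"rx":0,"ry":0,"rz":-0.142,"tx":0,"ty":0,"tz":0,"gripper":-1},
    {"rx":0,"ry":0,"rz":-0.142,"tx":0,"ty":0,"tz":0,"gripper":-1},
    {"rx":0,"ry":0,"rz":-0.142,"tx":0,"ty":0,"tz":0,"gripper":-1},
    {"rx":0,"ry":0,"rz":-0.142,"tx":0,"ty":0,"tz":0,"gripper":-1},
    {"rx":0,"ry":0,"rz":-0.142,"tx":0,"ty":0,"tz":0,"gripper":-1},
    {"rx":0,"ry":0,"rz":0,"tx":0,"ty":0,"tz":0,"gripper":-1},
    {"rx":0,"ry":0,"rz":0,"tx":0,"ty":0,"tz":0,"gripper":-1}
  ]
}}

```text
time_s: 12.25
eef_pos: [0.4534, 0.1648, 0.2989]
tcp_rot: [0.0, 0.845, 0.535, -0.0]
ft_force: [0.8, 0.0, 0.5]
finger_gap: 0.0853
grasp_force: 0.0
```

```bash
python3 - <<'E'
from h import *
st(); go((.437,.265,.003),1.136)
E
```

```text
t 12.25 p [0.4534 0.1648 0.2989] yaw 1.13 zt [-0. -0. -1.] F [0.8 0.  0.5] gap 0.0853 gf 0.0 j [ 0.22  0.22  1.58 -0.    1.34  0.67]
rz -0.006 tx 8.4 ty -5.7 tz 29.59
```

Call:
{"name": "arm_command", "arguments": {
  "commands": [
    {"rx":0,"ry":0,"rz":-0.006,"tx":2.8,"ty":-1.9,"tz":3,"gripper":-1},
    {"rx":0,"ry":0,"rz":0,"tx":2.8,"ty":-1.9,"tz":3,"gripper":-1},
    {"rx":0,"ry":0,"rz":0,"tx":2.8,"ty":-1.9,"tz":3,"gripper":-1},
    {"rx":0,"ry":0,"rz":0,"tx":0,"ty":0,"tz":4.5,"gripper":-1},
    {"rx":0,"ry":0,"rz":0,"tx":0,"ty":0,"tz":4.5,"gripper":-1},
    {"rx":0,"ry":0,"rz":0,"tx":0,"ty":0,"tz":4.5,"gripper":-1},
    {"rx":0,"ry":0,"rz":0,"tx":0,"ty":0,"tz":3,"gripper":-1},
    {"rx":0,"ry":0,"rz":0,"tx":0,"ty":0,"tz":2,"gripper":-1},
    {"rx":0,"ry":0,"rz":0,"tx":0,"ty":0,"tz":1.5,"gripper":-1},
    {"rx":0,"ry":0,"rz":0,"tx":0,"ty":0,"tz":0.5,"gripper":-1},
    {"rx":0,"ry":0,"rz":0,"tx":0,"ty":0,"tz":0,"gripper":-1},
    {"rx":0,"ry":0,"rz":0,"tx":0,"ty":0,"tz":0,"gripper":-1}
  ]
}}

```text
time_s: 13.45
eef_pos: [0.4366, 0.2657, 0.0046]
tcp_rot: [0.0, 0.842, 0.54, 0.0]
ft_force: [0.3, 0.8, 0.2]
finger_gap: 0.0854
grasp_force: 0.0
```

Call:
{"name": "arm_command", "arguments": {
  "commands": [
    {"rx":0,"ry":0,"rz":0,"tx":0,"ty":0,"tz":0,"gripper":1},
    {"rx":0,"ry":0,"rz":0,"tx":0,"ty":0,"tz":0,"gripper":1},
    {"rx":0,"ry":0,"rz":0,"tx":0,"ty":0,"tz":0,"gripper":1},
    {"rx":0,"ry":0,"rz":0,"tx":0,"ty":0,"tz":0,"gripper":1},
    {"rx":0,"ry":0,"rz":0,"tx":0,"ty":0,"tz":0,"gripper":1},
    {"rx":0,"ry":0,"rz":0,"tx":0,"ty":0,"tz":0,"gripper":1},
    {"rx":0,"ry":0,"rz":0,"tx":0,"ty":0,"tz":0,"gripper":1}
  ]
}}

```text
time_s: 14.15
eef_pos: [0.4364, 0.2658, 0.0047]
tcp_rot: [0.0, 0.841, 0.54, 0.0]
ft_force: [-2.2, -1.2, 14.4]
finger_gap: 0.0421
grasp_force: 59.3
```

```bash
python3 - <<'E'
from h import *
st(); c=snap("wrist","w6"); st()
E
```

```text
t 14.15 p [0.4364 0.2658 0.0047] yaw 1.1417 zt [ 0.001  0.    -1.   ] F [-2.2 -1.2 14.4] gap 0.0421 gf 59.3 j [ 0.43  0.68  1.83 -0.    0.63  0.86]
t 14.2 p [0.4364 0.2658 0.0047] yaw 1.1416 zt [ 0.001  0.    -1.   ] F [-1.8 -1.9 12.8] gap 0.0423 gf 59.3 j [ 0.43  0.68  1.83 -0.    0.63  0.86]
```

View pics/w6.png

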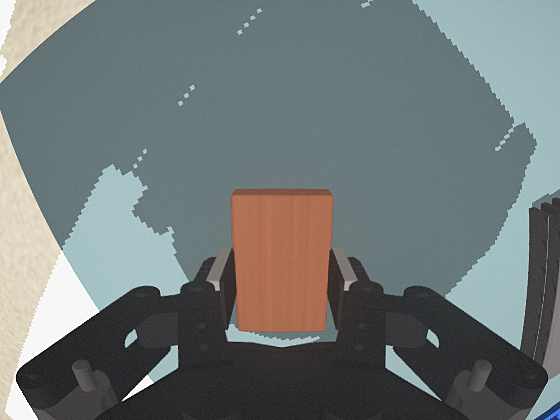

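The plate is squarely in the jaws: top face from row 195 to row 330, columns 233 to 332. I work out its offset in the tool.

```bash
python3 - <<'E'
from h import *
c=snap("wrist"); p,r,_=pose()
for uv in [(282,189),(282,195),(282,330),(233,196),(332,196)]: print(uv,((onz(c,uv,.015)-p)@r.as_matrix())[0].round(4))
E
```

```text
(282, 189) [ 0.0375  0.0009 -0.0103]
(282, 195) [ 0.0349  0.0009 -0.0103]
(282, 330) [-0.0338  0.0009 -0.0103]
(233, 196) [ 0.0345 -0.0199 -0.0103]
(332, 196) [ 0.0345  0.0221 -0.0102]
```

Call:
{"name": "arm_command", "arguments": {
  "commands": [
    {"rx":0,"ry":0,"rz":0,"tx":0,"ty":0,"tz":-2,"gripper":1},
    {"rx":0,"ry":0,"rz":0,"tx":0,"ty":0,"tz":-4,"gripper":1},
    {"rx":0,"ry":0,"rz":0,"tx":0,"ty":0,"tz":-4,"gripper":1},
    {"rx":0,"ry":0,"rz":-0.1,"tx":0,"ty":0,"tz":-2,"gripper":1},
    {"rx":0,"ry":0,"rz":-0.1,"tx":0,"ty":0,"tz":0,"gripper":1},
    {"rx":0,"ry":0,"rz":-0.1,"tx":0,"ty":0,"tz":0,"gripper":1},
    {"rx":0,"ry":0,"rz":0,"tx":0,"ty":0,"tz":0,"gripper":1},
    {"rx":0,"ry":0,"rz":0,"tx":0,"ty":0,"tz":0,"gripper":1}
  ]
}}

```text
time_s: 15.05
eef_pos: [0.4359, 0.2656, 0.1238]
tcp_rot: [-0.0, 0.752, 0.659, -0.0]
ft_force: [-0.3, 1.0, -4.5]
finger_gap: 0.0422
grasp_force: 64.6
```

```bash
python3 - <<'E'
from h import *
st(); go((.6146,.1576,.048),1.443)
E
```

```text
t 15.05 p [0.4359 0.2656 0.1238] yaw 1.4387 zt [-0. -0. -1.] F [-0.3  1.  -4.5] gap 0.0422 gf 64.6 j [ 0.43  0.48  1.75 -0.    0.92  0.56]
rz -0.004 tx -8.43 ty 19.1 tz 7.58
```

Call:
{"name": "arm_command", "arguments": {
  "commands": [
    {"rx":0,"ry":0,"rz":-0.004,"tx":-1.4,"ty":3.18,"tz":0,"gripper":1},
    {"rx":0,"ry":0,"rz":0,"tx":-1.4,"ty":3.18,"tz":0,"gripper":1},
    {"rx":0,"ry":0,"rz":0,"tx":-1.4,"ty":3.18,"tz":0,"gripper":1},
    {"rx":0,"ry":0,"rz":0,"tx":-1.4,"ty":3.18,"tz":0,"gripper":1},
    {"rx":0,"ry":0,"rz":0,"tx":-1.4,"ty":3.18,"tz":0,"gripper":1},
    {"rx":0,"ry":0,"rz":0,"tx":-1.4,"ty":3.18,"tz":0,"gripper":1},
    {"rx":0,"ry":0,"rz":0,"tx":0,"ty":0,"tz":3,"gripper":1},
    {"rx":0,"ry":0,"rz":0,"tx":0,"ty":0,"tz":2,"gripper":1},
    {"rx":0,"ry":0,"rz":0,"tx":0,"ty":0,"tz":1.5,"gripper":1},
    {"rx":0,"ry":0,"rz":0,"tx":0,"ty":0,"tz":0,"gripper":1},
    {"rx":0,"ry":0,"rz":0,"tx":0,"ty":0,"tz":0,"gripper":1}
  ]
}}

```text
time_s: 16.15
eef_pos: [0.615, 0.1586, 0.0593]
tcp_rot: [-0.0, 0.75, 0.661, -0.0]
ft_force: [-0.1, -0.4, -3.2]
finger_gap: 0.0417
grasp_force: 64.6
```

```bash
python3 - <<'E'
from h import *
st(); go((.6146,.1583,.0377),1.443); snap("wrist","w7")
E
```

```text
t 16.15 p [0.615  0.1586 0.0593] yaw 1.4452 zt [-0. -0. -1.] F [-0.1 -0.4 -3.2] gap 0.0417 gf 64.6 j [ 0.16  0.7   1.48 -0.    0.96  0.28]
rz 0.002 tx -0.03 ty -0.03 tz 2.16
```

View pics/w7.png

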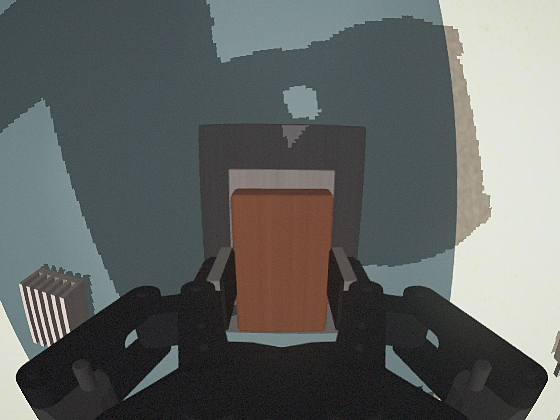

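The plate is over the land: land far edge at row 169, columns 229–335, plate columns 232–333, parallel and centred sideways. I lower it.

```bash
python3 - <<'E'
from h import *
c=snap("wrist"); p,r,_=pose()
for uv in [(282,169.5),(229,170),(335,170)]: print(uv,((onz(c,uv,.033)-p)@r.as_matrix())[0].round(4))
for uv in [(282,125),(199,126),(366,127)]: print(uv,((onz(c,uv,.029)-p)@r.as_matrix())[0].round(4))
E
```

```text
(282, 169.5) [0.0401 0.0005 0.0271]
(229, 170) [ 0.04   -0.0278  0.0271]
(335, 170) [0.04   0.0287 0.0272]
(282, 125) [0.0636 0.0005 0.0311]
(199, 126) [ 0.064  -0.0445  0.031 ]
(366, 127) [0.0635 0.0461 0.0312]
```

Call:
{"name": "arm_command", "arguments": {
  "commands": [
    {"rx":0,"ry":0,"rz":0,"tx":0,"ty":0,"tz":0.9,"gripper":1},
    {"rx":0,"ry":0,"rz":0,"tx":0,"ty":0,"tz":0.7,"gripper":1},
    {"rx":0,"ry":0,"rz":0,"tx":0,"ty":0,"tz":0.3,"gripper":1},
    {"rx":0,"ry":0,"rz":0,"tx":0,"ty":0,"tz":0.1,"gripper":1},
    {"rx":0,"ry":0,"rz":0,"tx":0,"ty":0,"tz":0,"gripper":1}
  ]
}}

```text
time_s: 16.75
eef_pos: [0.6149, 0.1584, 0.0388]
tcp_rot: [-0.0, 0.75, 0.662, -0.0]
ft_force: [-0.3, -0.1, -4.3]
finger_gap: 0.042
grasp_force: 64.6
```

Call:
{"name": "arm_command", "arguments": {
  "commands": [
    {"rx":0,"ry":0,"rz":0,"tx":-0.12,"ty":-0.03,"tz":0,"gripper":1},
    {"rx":0,"ry":0,"rz":0,"tx":0,"ty":0,"tz":0.08,"gripper":1},
    {"rx":0,"ry":0,"rz":0,"tx":0,"ty":0,"tz":0.05,"gripper":1},
    {"rx":0,"ry":0,"rz":0,"tx":0,"ty":0,"tz":0,"gripper":1}
  ]
}}

```text
time_s: 17.15
eef_pos: [0.6146, 0.1572, 0.0379]
tcp_rot: [0.0, 0.75, 0.662, 0.0]
ft_force: [-1.0, -0.9, -0.7]
finger_gap: 0.0421
grasp_force: 64.9
```

Call:
{"name": "arm_command", "arguments": {
  "commands": [
    {"rx":0,"ry":0,"rz":0,"tx":0,"ty":0,"tz":0,"gripper":-1},
    {"rx":0,"ry":0,"rz":0,"tx":0,"ty":0,"tz":0,"gripper":-1},
    {"rx":0,"ry":0,"rz":0,"tx":0,"ty":0,"tz":0,"gripper":-1},
    {"rx":0,"ry":0,"rz":0,"tx":0,"ty":0,"tz":0,"gripper":-1},
    {"rx":0,"ry":0,"rz":0,"tx":0,"ty":0,"tz":-2,"gripper":-1},
    {"rx":0,"ry":0,"rz":0,"tx":0,"ty":0,"tz":-4,"gripper":-1},
    {"rx":0,"ry":0,"rz":0.1445,"tx":0,"ty":0,"tz":-4,"gripper":-1},
    {"rx":0,"ry":0,"rz":0.1445,"tx":0,"ty":0,"tz":-4,"gripper":-1},
    {"rx":0,"ry":0,"rz":0.1445,"tx":0,"ty":0,"tz":-4,"gripper":-1},
    {"rx":0,"ry":0,"rz":0.1445,"tx":0,"ty":0,"tz":-2,"gripper":-1},
    {"rx":0,"ry":0,"rz":0.1445,"tx":0,"ty":0,"tz":0,"gripper":-1},
    {"rx":0,"ry":0,"rz":0.1445,"tx":0,"ty":0,"tz":0,"gripper":-1}
  ]
}}

```text
time_s: 18.35
eef_pos: [0.6148, 0.1573, 0.2387]
tcp_rot: [0.0, 0.959, 0.283, 0.001]
ft_force: [-0.1, -0.2, -0.9]
finger_gap: 0.0853
grasp_force: 0.0
```

Call:
{"name": "arm_command", "arguments": {
  "commands": [
    {"rx":0,"ry":0,"rz":0.1445,"tx":0,"ty":0,"tz":0,"gripper":-1},
    {"rx":0,"ry":0,"rz":0.1445,"tx":0,"ty":0,"tz":0,"gripper":-1},
    {"rx":0,"ry":0,"rz":0.1445,"tx":0,"ty":0,"tz":0,"gripper":-1},
    {"rx":0,"ry":0,"rz":0.1445,"tx":0,"ty":0,"tz":0,"gripper":-1},
    {"rx":0,"ry":0,"rz":0,"tx":0,"ty":0,"tz":0,"gripper":-1},
    {"rx":0,"ry":0,"rz":0,"tx":0,"ty":0,"tz":0,"gripper":-1}
  ]
}}

```text
time_s: 18.95
eef_pos: [0.6144, 0.1572, 0.2376]
tcp_rot: [0.0, 1.0, 0.003, -0.0]
ft_force: [-0.4, -0.9, -0.2]
finger_gap: 0.086
grasp_force: 0.0
```

```bash
python3 - <<'E'
from h import *
st(); c=snap("wrist","w8"); go((.552,-.205,.2))
np.savez("w8.npz",**{k:c[k] for k in("image","o","Rm","f","cx","cy","n")})
B=flat(c,(.6146,.158),.048,.06,4000); A=flat(c,(.6146,.158),.033,.06,4000)
cv2.imwrite("pics/m8.png",np.hstack([cv2.resize(x,(390,390)) for x in(A,B)]))
E
```

```text
t 18.95 p [0.6144 0.1572 0.2376] yaw 0.0054 zt [-0. -0. -1.] F [-0.4 -0.9 -0.2] gap 0.086 gf 0.0 j [ 0.16  0.5   1.31 -0.    1.33  1.72]
rz 0.005 tx -6.25 ty 36.23 tz 3.77
```

View pics/m8.png

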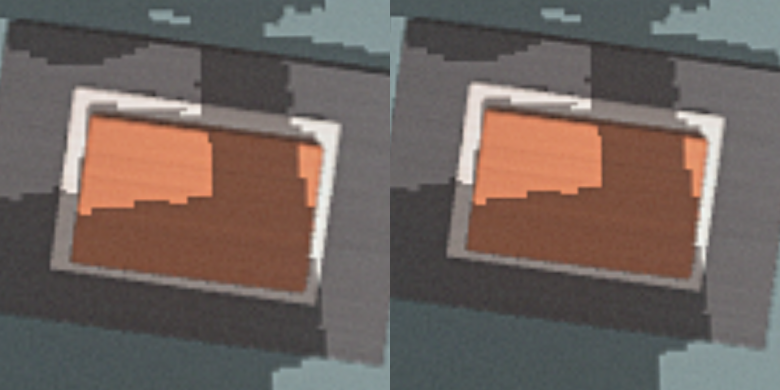

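The plate sits centred and parallel on the land (margins about equal all round, within 1 mm). Next, the puck.

Call:
{"name": "arm_command", "arguments": {
  "commands": [
    {"rx":0,"ry":0,"rz":0.005,"tx":-0.78,"ty":4.53,"tz":0,"gripper":-1},
    {"rx":0,"ry":0,"rz":0,"tx":-0.78,"ty":4.53,"tz":0,"gripper":-1},
    {"rx":0,"ry":0,"rz":0,"tx":-0.78,"ty":4.53,"tz":0,"gripper":-1},
    {"rx":0,"ry":0,"rz":0,"tx":-0.78,"ty":4.53,"tz":0,"gripper":-1},
    {"rx":0,"ry":0,"rz":0,"tx":-0.78,"ty":4.53,"tz":0,"gripper":-1},
    {"rx":0,"ry":0,"rz":0,"tx":-0.78,"ty":4.53,"tz":0,"gripper":-1},
    {"rx":0,"ry":0,"rz":0,"tx":-0.78,"ty":4.53,"tz":0,"gripper":-1},
    {"rx":0,"ry":0,"rz":0,"tx":-0.78,"ty":4.53,"tz":0,"gripper":-1},
    {"rx":0,"ry":0,"rz":0,"tx":0,"ty":0,"tz":0,"gripper":-1},
    {"rx":0,"ry":0,"rz":0,"tx":0,"ty":0,"tz":0,"gripper":-1}
  ]
}}

```text
time_s: 20.0
eef_pos: [0.5505, -0.2058, 0.2376]
tcp_rot: [-0.0, 1.0, -0.002, 0.0]
ft_force: [-0.2, 0.5, 0.2]
finger_gap: 0.0854
grasp_force: 0.0
```

```bash
python3 - <<'E'
from h import *
st(); c=snap("wrist","w9")
A=flat(c,(.55,-.205),.046,.05,4000); g=cv2.GaussianBlur(cv2.cvtColor(A,6),(0,0),2)
for lo,hi in((70,90),(90,104)):
    q=cv2.HoughCircles(g,cv2.HOUGH_GRADIENT,1.5,200,param1=80,param2=20,minRadius=lo,maxRadius=hi)
    if q is not None:
        for u,v,r in q[0][:2]: print("puck",.6-v/4000,-.155-u/4000,r/4)
go((.55,-.205,.016))
cv2.imwrite("pics/m9.png",np.hstack([A,cv2.resize(c["image"],(533,400))])[:, :800])
E
```

```text
t 20.0 p [ 0.5505 -0.2058  0.2376] yaw -0.0037 zt [ 0.  0. -1.] F [-0.2  0.5  0.2] gap 0.0854 gf 0.0 j [-0.46  0.43  1.43  0.    1.27  1.11]
puck 0.5488125 -0.2065625 21.4375
puck 0.55068755 -0.20506251 23.6625
rz -0.003 tx -0.07 ty 0.03 tz 22.16
```

View pics/m9.png

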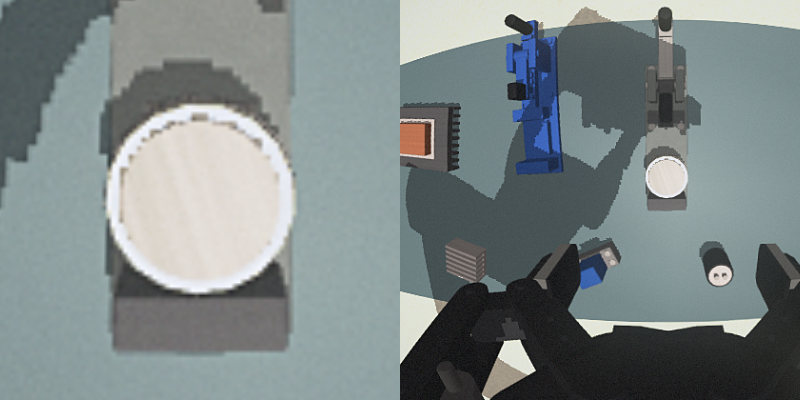

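The puck is at panel pixel (200,200), i.e. (0.550,-0.205), still on the anvil with the moving jaw away from it. I descend and grasp.

Call:
{"name": "arm_command", "arguments": {
  "commands": [
    {"rx":0,"ry":0,"rz":-0.003,"tx":0,"ty":-0.02,"tz":4.5,"gripper":-1},
    {"rx":0,"ry":0,"rz":0,"tx":0,"ty":0,"tz":4.5,"gripper":-1},
    {"rx":0,"ry":0,"rz":0,"tx":0,"ty":0,"tz":4.5,"gripper":-1},
    {"rx":0,"ry":0,"rz":0,"tx":0,"ty":0,"tz":4,"gripper":-1},
    {"rx":0,"ry":0,"rz":0,"tx":0,"ty":0,"tz":2.5,"gripper":-1},
    {"rx":0,"ry":0,"rz":0,"tx":0,"ty":0,"tz":1.4,"gripper":-1},
    {"rx":0,"ry":0,"rz":0,"tx":0,"ty":0,"tz":0.6,"gripper":-1},
    {"rx":0,"ry":0,"rz":0,"tx":0,"ty":0,"tz":0,"gripper":-1},
    {"rx":0,"ry":0,"rz":0,"tx":0,"ty":0,"tz":0,"gripper":-1}
  ]
}}

```text
time_s: 20.95
eef_pos: [0.5516, -0.2048, 0.0189]
tcp_rot: [0.0, 1.0, -0.0, 0.001]
ft_force: [-0.7, -0.9, -0.2]
finger_gap: 0.0853
grasp_force: 0.0
```

Call:
{"name": "arm_command", "arguments": {
  "commands": [
    {"rx":0,"ry":0,"rz":0,"tx":0,"ty":0,"tz":0,"gripper":1},
    {"rx":0,"ry":0,"rz":0,"tx":0,"ty":0,"tz":0,"gripper":1},
    {"rx":0,"ry":0,"rz":0,"tx":0,"ty":0,"tz":0,"gripper":1},
    {"rx":0,"ry":0,"rz":0,"tx":0,"ty":0,"tz":0,"gripper":1},
    {"rx":0,"ry":0,"rz":0,"tx":0,"ty":0,"tz":0,"gripper":1},
    {"rx":0,"ry":0,"rz":0,"tx":0,"ty":0,"tz":0,"gripper":1},
    {"rx":0,"ry":0,"rz":0,"tx":0,"ty":0,"tz":0,"gripper":1}
  ]
}}

```text
time_s: 21.65
eef_pos: [0.5511, -0.2049, 0.0186]
tcp_rot: [0.0, 1.0, -0.001, 0.0]
ft_force: [-3.2, 1.0, 12.0]
finger_gap: 0.0465
grasp_force: 59.8
```

```bash
python3 - <<'E'
from h import *
st(); c=snap("wrist","w10"); p,r,_=pose()
m=(c["image"].min(2)>150).astype(np.uint8); n,l,s,ce=cv2.connectedComponentsWithStats(m)
for i in range(1,n):
    if s[i,4]>1500: print(s[i],ce[i])
cv2.imwrite("pics/w10c.png",c["image"][100:380,120:440])
E
```

```text
t 21.65 p [ 0.5511 -0.2049  0.0186] yaw -0.0013 zt [ 0.001 -0.    -1.   ] F [-3.2  1.  12. ] gap 0.0465 gf 59.8 j [-0.46  0.72  1.63  0.    0.8   1.11]
[  48    0   52  119 2452] [63.64029364 41.97226754]
[  335     0   225   358 51919] [455.98070071 162.53516054]
[ 223  238  119  103 3751] [284.62809917 296.15355905]
```

View pics/w10c.png

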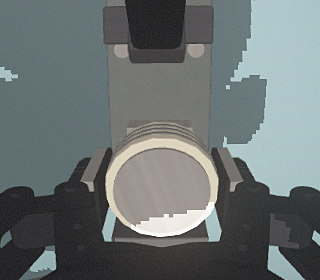

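Puck top in the crop spans columns 106–218, rows 139–237, gripped squarely. Lift and carry.

```bash
python3 - <<'E'
from h import *
c=snap("wrist"); p,r,_=pose()
for uv in [(282,239),(282,337),(226,292),(338,292)]: print(uv,((onz(c,uv,.046)-p)@r.as_matrix())[0].round(4))
E
```

```text
(282, 239) [ 0.0228  0.0013 -0.0274]
(282, 337) [-0.0239  0.0013 -0.0274]
(226, 292) [-0.0008 -0.0218 -0.0274]
(338, 292) [-0.0009  0.0244 -0.0274]
```

Call:
{"name": "arm_command", "arguments": {
  "commands": [
    {"rx":0,"ry":0,"rz":0,"tx":0,"ty":0,"tz":-1.5,"gripper":1},
    {"rx":0,"ry":0,"rz":0,"tx":0,"ty":0,"tz":-3.5,"gripper":1},
    {"rx":0,"ry":0,"rz":0,"tx":0,"ty":0,"tz":-4.5,"gripper":1},
    {"rx":0,"ry":0,"rz":0,"tx":0,"ty":0,"tz":-4.5,"gripper":1},
    {"rx":0,"ry":0,"rz":0,"tx":0.7,"ty":-4,"tz":0,"gripper":1},
    {"rx":0,"ry":0,"rz":0,"tx":0.7,"ty":-4,"tz":0,"gripper":1},
    {"rx":0,"ry":0,"rz":0,"tx":0.7,"ty":-4,"tz":0,"gripper":1},
    {"rx":0,"ry":0,"rz":0,"tx":0.7,"ty":-4,"tz":0,"gripper":1},
    {"rx":0,"ry":0,"rz":0,"tx":0.7,"ty":-4,"tz":0,"gripper":1},
    {"rx":0,"ry":0,"rz":0,"tx":0.7,"ty":-4,"tz":0,"gripper":1},
    {"rx":0,"ry":0,"rz":0,"tx":0.7,"ty":-4,"tz":0,"gripper":1},
    {"rx":0,"ry":0,"rz":0,"tx":0.7,"ty":-4,"tz":0,"gripper":1}
  ]
}}

```text
time_s: 22.95
eef_pos: [0.6071, 0.1168, 0.1578]
tcp_rot: [0.0, 1.0, -0.001, -0.0]
ft_force: [0.5, -0.9, -1.6]
finger_gap: 0.0462
grasp_force: 64.2
```

Call:
{"name": "arm_command", "arguments": {
  "commands": [
    {"rx":0,"ry":0,"rz":0,"tx":0.8,"ty":-4.2,"tz":2,"gripper":1},
    {"rx":0,"ry":0,"rz":0,"tx":0,"ty":0,"tz":2.5,"gripper":1},
    {"rx":0,"ry":0,"rz":0,"tx":0,"ty":0,"tz":2.5,"gripper":1},
    {"rx":0,"ry":0,"rz":0,"tx":0,"ty":0,"tz":1.5,"gripper":1},
    {"rx":0,"ry":0,"rz":0,"tx":0,"ty":0,"tz":0,"gripper":1},
    {"rx":0,"ry":0,"rz":0,"tx":0,"ty":0,"tz":0,"gripper":1}
  ]
}}

```text
time_s: 23.55
eef_pos: [0.6155, 0.1569, 0.0733]
tcp_rot: [-0.0, 1.0, -0.001, 0.0]
ft_force: [1.0, 0.0, -1.1]
finger_gap: 0.0458
grasp_force: 64.0
```

```bash
python3 - <<'E'
from h import *
st(); go((.6146,.1572,.0466))
E
```

```text
t 23.55 p [0.6155 0.1569 0.0733] yaw -0.0017 zt [ 0.  0. -1.] F [ 1.   0.  -1.1] gap 0.0458 gf 64.0 j [0.16 0.68 1.47 0.   0.99 1.73]
rz -0.002 tx -0.09 ty -0.03 tz 2.67
```

Call:
{"name": "arm_command", "arguments": {
  "commands": [
    {"rx":0,"ry":0,"rz":0,"tx":-0.03,"ty":-0.04,"tz":0.9,"gripper":1},
    {"rx":0,"ry":0,"rz":0,"tx":0,"ty":0,"tz":0.9,"gripper":1},
    {"rx":0,"ry":0,"rz":0,"tx":0,"ty":0,"tz":0.5,"gripper":1},
    {"rx":0,"ry":0,"rz":0,"tx":0,"ty":0,"tz":0.2,"gripper":1},
    {"rx":0,"ry":0,"rz":0,"tx":0,"ty":0,"tz":0.1,"gripper":1},
    {"rx":0,"ry":0,"rz":0,"tx":0,"ty":0,"tz":0,"gripper":1}
  ]
}}

```text
time_s: 24.15
eef_pos: [0.615, 0.1576, 0.0468]
tcp_rot: [0.0, 1.0, -0.001, 0.0]
ft_force: [0.2, 0.3, -2.6]
finger_gap: 0.0461
grasp_force: 64.3
```

Call:
{"name": "arm_command", "arguments": {
  "commands": [
    {"rx":0,"ry":0,"rz":0,"tx":0,"ty":0,"tz":0.05,"gripper":1},
    {"rx":0,"ry":0,"rz":0,"tx":0,"ty":0,"tz":0.05,"gripper":1},
    {"rx":0,"ry":0,"rz":0,"tx":0,"ty":0,"tz":0,"gripper":1}
  ]
}}

```text
time_s: 24.45
eef_pos: [0.6152, 0.1576, 0.0466]
tcp_rot: [-0.0, 1.0, -0.001, 0.0]
ft_force: [-4.9, -0.4, 13.1]
finger_gap: 0.0462
grasp_force: 65.7
```

Call:
{"name": "arm_command", "arguments": {
  "commands": [
    {"rx":0,"ry":0,"rz":0,"tx":0,"ty":0,"tz":-0.05,"gripper":1},
    {"rx":0,"ry":0,"rz":0,"tx":0,"ty":0,"tz":0,"gripper":-1},
    {"rx":0,"ry":0,"rz":0,"tx":0,"ty":0,"tz":0,"gripper":-1},
    {"rx":0,"ry":0,"rz":0,"tx":0,"ty":0,"tz":0,"gripper":-1},
    {"rx":0,"ry":0,"rz":0,"tx":0,"ty":0,"tz":0,"gripper":-1},
    {"rx":0,"ry":0,"rz":0,"tx":0,"ty":0,"tz":-2,"gripper":-1},
    {"rx":0,"ry":0,"rz":0,"tx":0,"ty":0,"tz":-4,"gripper":-1},
    {"rx":0,"ry":0,"rz":0,"tx":0,"ty":0,"tz":-4.5,"gripper":-1},
    {"rx":0,"ry":0,"rz":0,"tx":0,"ty":0,"tz":-4.5,"gripper":-1},
    {"rx":0,"ry":0,"rz":0,"tx":0,"ty":0,"tz":-4.5,"gripper":-1},
    {"rx":0,"ry":0,"rz":0,"tx":0,"ty":0,"tz":0,"gripper":-1},
    {"rx":0,"ry":0,"rz":0,"tx":0,"ty":0,"tz":0,"gripper":-1}
  ]
}}

```text
time_s: 25.65
eef_pos: [0.6153, 0.1577, 0.2421]
tcp_rot: [-0.0, 1.0, -0.001, 0.001]
ft_force: [-0.5, 0.6, -0.3]
finger_gap: 0.0856
grasp_force: 0.0
```

```bash
python3 - <<'E'
from h import *
st(); c=snap("wrist","w11")
A=flat(c,(.6146,.1575),.074,.06,4000); B=flat(c,(.6146,.1575),.048,.06,4000)
g=cv2.GaussianBlur(cv2.cvtColor(A,6),(0,0),2)
q=cv2.HoughCircles(g,cv2.HOUGH_GRADIENT,1.5,200,param1=80,param2=20,minRadius=90,maxRadius=104)
if q is not None:
    for u,v,r in q[0][:2]: print("puck",.6746-v/4000,.2175-u/4000,r/4)
cv2.imwrite("pics/m11.png",np.hstack([cv2.resize(x,(390,390)) for x in(A,B)]))
T=flat(c,(.421,.108),.032,.06,4000)
go((.421,.108,.2),1.32)
E
```

```text
t 25.65 p [0.6153 0.1577 0.2421] yaw -0.0012 zt [ 0.002  0.    -1.   ] F [-0.5  0.6 -0.3] gap 0.0856 gf 0.0 j [0.16 0.5  1.31 0.   1.34 1.73]
puck 0.6144125 0.15693751 23.2875
rz -1.321 tx -9.6 ty -17.52 tz 4.07
```

View pics/m11.png

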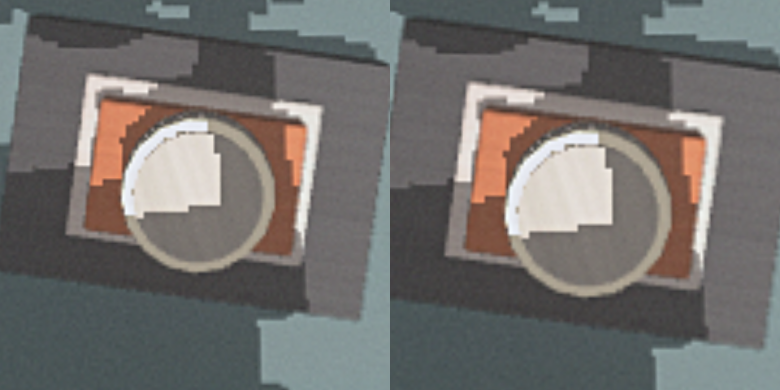

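The puck is centred on the plate to within about 1 mm. I have gone past the picture allowance, so from here on I measure without viewing. I move the camera over the small sink.

Call:
{"name": "arm_command", "arguments": {
  "commands": [
    {"rx":0,"ry":0,"rz":-0.132,"tx":0,"ty":0,"tz":0,"gripper":-1},
    {"rx":0,"ry":0,"rz":-0.132,"tx":0,"ty":0,"tz":0,"gripper":-1},
    {"rx":0,"ry":0,"rz":-0.132,"tx":0,"ty":0,"tz":0,"gripper":-1},
    {"rx":0,"ry":0,"rz":-0.132,"tx":0,"ty":0,"tz":0,"gripper":-1},
    {"rx":0,"ry":0,"rz":-0.132,"tx":0,"ty":0,"tz":0,"gripper":-1},
    {"rx":0,"ry":0,"rz":-0.132,"tx":0,"ty":0,"tz":0,"gripper":-1},
    {"rx":0,"ry":0,"rz":-0.132,"tx":0,"ty":0,"tz":0,"gripper":-1},
    {"rx":0,"ry":0,"rz":-0.132,"tx":0,"ty":0,"tz":0,"gripper":-1},
    {"rx":0,"ry":0,"rz":-0.132,"tx":0,"ty":0,"tz":0,"gripper":-1},
    {"rx":0,"ry":0,"rz":-0.132,"tx":0,"ty":0,"tz":0,"gripper":-1}
  ]
}}

```text
time_s: 26.7
eef_pos: [0.6141, 0.1575, 0.2391]
tcp_rot: [-0.001, 0.789, 0.615, -0.001]
ft_force: [-0.3, -0.2, -0.8]
finger_gap: 0.0857
grasp_force: 0.0
```

Call:
{"name": "arm_command", "arguments": {
  "commands": [
    {"rx":0,"ry":0,"rz":0,"tx":-2.7,"ty":-2.93,"tz":0,"gripper":-1},
    {"rx":0,"ry":0,"rz":0,"tx":-2.7,"ty":-2.93,"tz":0,"gripper":-1},
    {"rx":0,"ry":0,"rz":0,"tx":-2.7,"ty":-2.93,"tz":0,"gripper":-1},
    {"rx":0,"ry":0,"rz":0,"tx":-2.7,"ty":-2.93,"tz":0,"gripper":-1},
    {"rx":0,"ry":0,"rz":0,"tx":-2.7,"ty":-2.93,"tz":0,"gripper":-1},
    {"rx":0,"ry":0,"rz":0,"tx":-2.7,"ty":-2.93,"tz":0,"gripper":-1},
    {"rx":0,"ry":0,"rz":0,"tx":0,"ty":0,"tz":0,"gripper":-1},
    {"rx":0,"ry":0,"rz":0,"tx":0,"ty":0,"tz":0,"gripper":-1}
  ]
}}

```text
time_s: 27.5
eef_pos: [0.4035, 0.0443, 0.2404]
tcp_rot: [-0.001, 0.791, 0.612, -0.001]
ft_force: [0.6, -0.4, -0.0]
finger_gap: 0.0855
grasp_force: 0.0
```

```bash
python3 - <<'E'
from h import *
st(); c=snap("wrist","w12")
A=flat(c,(.421,.108),.032,.06,4000)
b,g,r=[x.astype(int) for x in cv2.split(cv2.GaussianBlur(A,(0,0),1.5))]
print("mat",A[20,20],A[460,460],"mid",A[240,240])
for th in(0.92,.97,1.0,1.03):
    m=((r/(b+1.))>th).astype(np.uint8)
    m=cv2.morphologyEx(m,cv2.MORPH_CLOSE,np.ones((25,25))); m=cv2.morphologyEx(m,cv2.MORPH_OPEN,np.ones((15,15)))
    n,l,s,ce=cv2.connectedComponentsWithStats(m); i=l[240,240]
    k=cv2.findContours((l==i).astype(np.uint8),0,2)[0][0][:,0]
    W=np.stack([.481-k[:,1]/4000,.168-k[:,0]/4000],1).astype(np.float32)
    print(th,i,s[i],cv2.minAreaRect(W))
E
```

```text
t 27.5 p [0.4035 0.0443 0.2404] yaw 1.3178 zt [-0.002  0.    -1.   ] F [ 0.6 -0.4 -0. ] gap 0.0855 gf 0.0 j [-0.04  0.17  1.83  0.    1.14  0.21]
mat [84 83 74] [105 103  92] mid [116 118 127]
0.92 1 [  101   120   281   248 47781] ((0.4202571213245392, 0.10778145492076874), (0.061775438487529755, 0.04993347078561783), 74.26800537109375)
0.97 1 [  103   121   276   245 46396] ((0.4203169643878937, 0.10783915221691132), (0.06096705049276352, 0.049231771379709244), 74.52135467529297)
1.0 1 [  104   122   274   243 45546] ((0.4202882945537567, 0.10781936347484589), (0.06060643866658211, 0.04862731695175171), 74.1676254272461)
1.03 1 [  106   123   270   241 44682] ((0.4202694594860077, 0.10782729089260101), (0.06005151569843292, 0.04821985214948654), 74.5213394165039)
```

The small sink measures 60 × 48 mm, centred at (0.4203, 0.1078), long axis at 1.298 rad.

```bash
python3 -c "
from h import *
go((.4203,.1078,.004),1.298)"
```

```text
rz 0.02 tx 6.52 ty -0.17 tz 23.66
```

Call:
{"name": "arm_command", "arguments": {
  "commands": [
    {"rx":0,"ry":0,"rz":0.02,"tx":3.26,"ty":-0.08,"tz":2,"gripper":-1},
    {"rx":0,"ry":0,"rz":0,"tx":3.26,"ty":-0.08,"tz":2,"gripper":-1},
    {"rx":0,"ry":0,"rz":0,"tx":0,"ty":0,"tz":4.5,"gripper":-1},
    {"rx":0,"ry":0,"rz":0,"tx":0,"ty":0,"tz":4.5,"gripper":-1},
    {"rx":0,"ry":0,"rz":0,"tx":0,"ty":0,"tz":4.5,"gripper":-1},
    {"rx":0,"ry":0,"rz":0,"tx":0,"ty":0,"tz":3,"gripper":-1},
    {"rx":0,"ry":0,"rz":0,"tx":0,"ty":0,"tz":2,"gripper":-1},
    {"rx":0,"ry":0,"rz":0,"tx":0,"ty":0,"tz":1,"gripper":-1},
    {"rx":0,"ry":0,"rz":0,"tx":0,"ty":0,"tz":0,"gripper":-1},
    {"rx":0,"ry":0,"rz":0,"tx":0,"ty":0,"tz":0,"gripper":-1}
  ]
}}

```text
time_s: 28.55
eef_pos: [0.4201, 0.1082, 0.0064]
tcp_rot: [0.0, 0.796, 0.605, 0.0]
ft_force: [-0.1, 0.1, -0.3]
finger_gap: 0.0855
grasp_force: 0.0
```

Call:
{"name": "arm_command", "arguments": {
  "commands": [
    {"rx":0,"ry":0,"rz":0,"tx":0,"ty":0,"tz":0,"gripper":1},
    {"rx":0,"ry":0,"rz":0,"tx":0,"ty":0,"tz":0,"gripper":1},
    {"rx":0,"ry":0,"rz":0,"tx":0,"ty":0,"tz":0,"gripper":1},
    {"rx":0,"ry":0,"rz":0,"tx":0,"ty":0,"tz":0,"gripper":1},
    {"rx":0,"ry":0,"rz":0,"tx":0,"ty":0,"tz":0,"gripper":1},
    {"rx":0,"ry":0,"rz":0,"tx":0,"ty":0,"tz":0,"gripper":1},
    {"rx":0,"ry":0,"rz":0,"tx":0,"ty":0,"tz":0,"gripper":1}
  ]
}}

```text
time_s: 29.25
eef_pos: [0.4201, 0.108, 0.007]
tcp_rot: [0.0, 0.796, 0.605, 0.001]
ft_force: [-1.3, 0.8, 16.0]
finger_gap: 0.047
grasp_force: 59.5
```

```bash
python3 -c "
from h import *
st()"
```

```text
t 29.25 p [0.4201 0.108  0.007 ] yaw 1.2988 zt [ 0.002  0.    -1.   ] F [-1.3  0.8 16. ] gap 0.047 gf 59.5 j [0.11 0.63 2.02 0.   0.48 0.39]
```

Call:
{"name": "arm_command", "arguments": {
  "commands": [
    {"rx":0,"ry":0,"rz":0,"tx":0,"ty":0,"tz":-2,"gripper":1},
    {"rx":0,"ry":0,"rz":0,"tx":0,"ty":0,"tz":-4,"gripper":1},
    {"rx":0,"ry":0,"rz":0,"tx":0,"ty":0,"tz":-4,"gripper":1},
    {"rx":0,"ry":0,"rz":-0.072,"tx":0,"ty":0,"tz":-3,"gripper":1},
    {"rx":0,"ry":0,"rz":-0.072,"tx":0,"ty":0,"tz":-1,"gripper":1},
    {"rx":0,"ry":0,"rz":0,"tx":1.47,"ty":3.73,"tz":0,"gripper":1},
    {"rx":0,"ry":0,"rz":0,"tx":1.47,"ty":3.73,"tz":0,"gripper":1},
    {"rx":0,"ry":0,"rz":0,"tx":1.47,"ty":3.73,"tz":0,"gripper":1},
    {"rx":0,"ry":0,"rz":0,"tx":1.47,"ty":3.73,"tz":0,"gripper":1},
    {"rx":0,"ry":0,"rz":0,"tx":1.47,"ty":3.73,"tz":0,"gripper":1},
    {"rx":0,"ry":0,"rz":0,"tx":0,"ty":0,"tz":0,"gripper":1},
    {"rx":0,"ry":0,"rz":0,"tx":0,"ty":0,"tz":0,"gripper":1}
  ]
}}

```text
time_s: 30.45
eef_pos: [0.6139, 0.1571, 0.1459]
tcp_rot: [-0.0, 0.751, 0.66, -0.0]
ft_force: [-1.0, 0.3, -1.8]
finger_gap: 0.0471
grasp_force: 63.9
```

```bash
python3 -c "
from h import *
st(); go((.6147,.1572,.081),1.443)"
```

```text
t 30.45 p [0.6139 0.1571 0.1459] yaw 1.4429 zt [-0.001 -0.    -1.   ] F [-1.   0.3 -1.8] gap 0.0471 gf 63.9 j [ 0.16  0.59  1.42 -0.    1.13  0.28]
rz -0.0 tx 0.03 ty 0.08 tz 6.49
```

Call:
{"name": "arm_command", "arguments": {
  "commands": [
    {"rx":0,"ry":0,"rz":0,"tx":0.03,"ty":0.07,"tz":2,"gripper":1},
    {"rx":0,"ry":0,"rz":0,"tx":0,"ty":0,"tz":2,"gripper":1},
    {"rx":0,"ry":0,"rz":0,"tx":0,"ty":0,"tz":1.2,"gripper":1},
    {"rx":0,"ry":0,"rz":0,"tx":0,"ty":0,"tz":0.6,"gripper":1},
    {"rx":0,"ry":0,"rz":0,"tx":0,"ty":0,"tz":0.3,"gripper":1},
    {"rx":0,"ry":0,"rz":0,"tx":0,"ty":0,"tz":0.2,"gripper":1},
    {"rx":0,"ry":0,"rz":0,"tx":0,"ty":0,"tz":0,"gripper":1},
    {"rx":0,"ry":0,"rz":0,"tx":0,"ty":0,"tz":0,"gripper":1}
  ]
}}

```text
time_s: 31.25
eef_pos: [0.615, 0.1573, 0.0837]
tcp_rot: [0.0, 0.751, 0.66, 0.0]
ft_force: [-0.2, 0.2, -2.0]
finger_gap: 0.0467
grasp_force: 63.9
```

Call:
{"name": "arm_command", "arguments": {
  "commands": [
    {"rx":0,"ry":0,"rz":0,"tx":0,"ty":0,"tz":0.1,"gripper":1},
    {"rx":0,"ry":0,"rz":0,"tx":0,"ty":0,"tz":0.08,"gripper":1},
    {"rx":0,"ry":0,"rz":0,"tx":0,"ty":0,"tz":0.05,"gripper":1},
    {"rx":0,"ry":0,"rz":0,"tx":0,"ty":0,"tz":0,"gripper":1}
  ]
}}

```text
time_s: 31.65
eef_pos: [0.6148, 0.1573, 0.0811]
tcp_rot: [0.0, 0.751, 0.66, 0.0]
ft_force: [-1.5, 0.6, 3.6]
finger_gap: 0.0472
grasp_force: 64.4
```

Contact (force rose from −2.0 to +3.6 N). I release, lift, and place the camera over the stack to check.

Call:
{"name": "arm_command", "arguments": {
  "commands": [
    {"rx":0,"ry":0,"rz":0,"tx":0,"ty":0,"tz":0,"gripper":-1},
    {"rx":0,"ry":0,"rz":0,"tx":0,"ty":0,"tz":0,"gripper":-1},
    {"rx":0,"ry":0,"rz":0,"tx":0,"ty":0,"tz":0,"gripper":-1},
    {"rx":0,"ry":0,"rz":0,"tx":0,"ty":0,"tz":0,"gripper":-1},
    {"rx":0,"ry":0,"rz":0,"tx":0,"ty":0,"tz":-2,"gripper":-1},
    {"rx":0,"ry":0,"rz":0,"tx":0,"ty":0,"tz":-4,"gripper":-1},
    {"rx":0,"ry":0,"rz":0,"tx":0,"ty":0,"tz":-4.5,"gripper":-1},
    {"rx":0,"ry":0,"rz":0,"tx":0,"ty":0,"tz":-4.5,"gripper":-1},
    {"rx":0,"ry":0,"rz":0,"tx":-3.3,"ty":0,"tz":-2,"gripper":-1},
    {"rx":0,"ry":0,"rz":0,"tx":-3.3,"ty":0,"tz":-2,"gripper":-1},
    {"rx":0,"ry":0,"rz":0,"tx":0,"ty":0,"tz":0,"gripper":-1},
    {"rx":0,"ry":0,"rz":0,"tx":0,"ty":0,"tz":0,"gripper":-1}
  ]
}}

```text
time_s: 32.85
eef_pos: [0.6064, 0.0913, 0.2712]
tcp_rot: [0.0, 0.751, 0.66, 0.0]
ft_force: [0.7, -0.1, -0.5]
finger_gap: 0.0851
grasp_force: 0.0
```

```bash
python3 - <<'E'
from h import *
st(); c=snap("wrist","w13"); ctr=(.6147,.1572)
def rect(z,mk,cl,name):
    A=flat(c,ctr,z,.06,4000); B=cv2.GaussianBlur(A,(0,0),1.5); b,g,r=[x.astype(float) for x in cv2.split(B)]
    m=mk(b,g,r).astype(np.uint8); m=cv2.morphologyEx(m,cv2.MORPH_CLOSE,np.ones((cl,cl))); m=cv2.morphologyEx(m,cv2.MORPH_OPEN,np.ones((9,9)))
    n,l,s,ce=cv2.connectedComponentsWithStats(m)
    i=1+np.argmax(s[1:,4]); k=cv2.findContours((l==i).astype(np.uint8),0,2)[0][0][:,0]
    W=np.stack([ctr[0]+.06-k[:,1]/4000,ctr[1]+.06-k[:,0]/4000],1).astype(np.float32); (q,w,a)=cv2.minAreaRect(W); print(name,np.round(q,4),np.round(w,4),round(a,2),s[i])
rect(.048,lambda b,g,r:(r>1.5*b)&(r>40),61,"plate z48")
for t in(90,120,150): rect(.106,lambda b,g,r:(r>t)&(r<1.5*b)&(r>.95*b),35,f"sink z106 {t}")
# fin direction via line segments inside the sink's top
A=flat(c,ctr,.106,.03,8000); g=cv2.cvtColor(A,6)
L=cv2.HoughLinesP(cv2.Canny(cv2.GaussianBlur(g,(0,0),3),15,45),1,np.pi/720,60,minLineLength=200,maxLineGap=20)
if L is not None:
    a=[np.degrees(np.arctan2(l[0][3]-l[0][1],l[0][2]-l[0][0])) for l in L]; print(np.round(sorted(a),1))
E
```

```text
t 32.85 p [0.6064 0.0913 0.2712] yaw 1.4415 zt [ 0.001  0.    -1.   ] F [ 0.7 -0.1 -0.5] gap 0.0851 gf 0.0 j [0.05 0.44 1.32 0.   1.38 0.18]Traceback (most recent call last):
  File "<stdin>", line 9, in <module>
  File "<stdin>", line 7, in rect
    return _wrapfunc(a, 'argmax', axis=axis, out=out, **kwds)
    return bound(*args, **kwds)
ValueError: attempt to get argmax of an empty sequence
```

```bash
python3 - <<'E'
from h import *
c=snap("wrist"); ctr=(.6147,.1572)
for z in(.106,):
  A=flat(c,ctr,z,.06,4000); B=cv2.GaussianBlur(A,(0,0),1.5); b,g,r=[x.astype(float) for x in cv2.split(B)]
  print("cen",A[240,240],"land?",A[240,60],A[60,240])
  for t in(80,100,130):
    m=(r>t).astype(np.uint8); m=cv2.morphologyEx(m,cv2.MORPH_CLOSE,np.ones((41,41)))
    n,l,s,ce=cv2.connectedComponentsWithStats(m); i=l[240,240]
    k=cv2.findContours((l==i).astype(np.uint8),0,2)[0][0][:,0]
    W=np.stack([ctr[0]+.06-k[:,1]/4000,ctr[1]+.06-k[:,0]/4000],1).astype(np.float32); q,w,a=cv2.minAreaRect(W); print(t,i,s[i],np.round(q,4),np.round(w,4),round(a,2))
A=flat(c,ctr,.106,.035,8000); g=cv2.cvtColor(A,6)
L=cv2.HoughLinesP(cv2.Canny(cv2.GaussianBlur(g,(0,0),3),15,45),1,np.pi/720,60,minLineLength=150,maxLineGap=20)
if L is not None: print(np.round(sorted(np.degrees(np.arctan2(l[0][3]-l[0][1],l[0][2]-l[0][0])) for l in L),1))
# side view: stack height check by projecting expected corners
s=snap("side","s13"); R0=R.from_euler("z",-.128).as_matrix()
P=[np.array([.6147,.1572,0])+R0@[x,y,z] for z in(.074,.106) for x in(-.024,.024) for y in(-.03,.03)]
print(proj(s,P).round(1).tolist())
t=snap("top"); print("top sink",proj(t,[[.6147,.1572,.106]]).round(1))
for n,z in(("relay",.062),("cap",.054)): pass
E
```

```text
cen [125 128 137] land? [75 74 74] [90 91 81]
80 1 [     0      0    480    480 139739] [0.6148 0.1573] [0.1197 0.1198] 90.0
100 2 [   94     0   318   350 73946] [0.6311 0.1549] [0.0822 0.0823] 84.22
130 4 [   97   128   287   219 50843] [0.615  0.1576] [0.0675 0.0489] 82.38
[-82.7   6.1   6.4   6.9   7.1   7.3   7.3   7.4   7.4   7.5   7.6   7.6
   7.6   7.6   7.7   7.8]
[[301.9, 172.3], [298.3, 164.1], [317.3, 171.6], [313.3, 163.4], [302.3, 162.7], [298.7, 154.7], [317.9, 162.0], [313.8, 154.1]]
top sink [[185.8 142.9]]
```

The small sink is centred at (0.615, 0.1576), fins at 7.4°, parallel to the base. It seated at the expected height. Hand in.

```bash
python3 -c "
from workcell import ticket
print(ticket.hand_in())"
```

```text
the job is handed in; nothing more can be done
None
```

The job is handed in at 33 s: pawl lifted, bar slid fully back, and plate, puck and small sink stacked on the land, each centred to about 1 mm. I viewed 16 pictures, over the limit of 14, so the small sink's grasp and placing were checked only by image measurements and contact force; I did not re-measure the relay and capacitor.

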